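Sort the bearing tray and show its ball to the bench magnifier

TASK

The two steel bearing rollers in the wooden tray were put back in each other's places: swap them so that each stands fully down in the round seat that fits it, while the tray stays on the bench. Then lift the tray by its bar handle and carry it level, so that the loose steel ball stays in its dish and the rollers in their seats, and finish while holding it: level and still, touching nothing else, with the ball about 10 cm from the middle of the bench magnifier's lens, straight out along the lens axis on its lower side, so that the ball can be checked for pitting. Leave the tape measure, the wooden block and the drill-bit case where they are, and do not bump the magnifier.

Things in the scene. Friction and masses are not known exactly. Their poses are not given: they have to be found in the camera images.
- tray: Flat beech tray, 166 mm (x) by 206 mm (y), deck (top face) 16 mm above its origin at the centre of its underside, z up; under 1 kg loaded. Two round seats on its x axis, a ball dish near its -y end, a bar handle along y in the middle. The bench is bare beyond its +y end (to world y = 0.5) and -y end (to 0.12). A vice (x 0.3 to 0.53, y -0.1 to 0.1, under 0.17 m high) stands right of it.
- tray_handle (a point): Centre of the tray's handle, an aluminium bar 14 mm wide (tray x), 18 mm high and 86 mm long (tray y), 80 mm above the tray's underside; the bar stands on two 9 mm rods 33 mm either side of this point. Axes as the tray's. The loaded tray balances about under this point. Grip the bar across its 14 mm width. It is 55 mm clear of the deck below.
- large_seat (a point): Centre of the floor of the large seat, 58 mm along +x of the tray from its middle: round, 42 mm across, floor 6 mm above the tray's underside, 10 mm below the deck, chamfered mouth. The large roller belongs here; the small roller stands loosely in it at the start.
- small_seat (a point): Centre of the floor of the small seat, 58 mm along -x of the tray from its middle: round, 30 mm across, floor 10 mm below the deck. The small roller belongs here; at the start the large roller stands over it on the deck, too big to go in.
- ball_dish (a point): Centre of the floor of the ball dish, 75 mm along -y of the tray from its middle: round, 32 mm across, 4 mm deep, cork floor 12 mm above the tray's underside.
- large_roller_mid (a point): Centre (half-way up) of the large roller, a solid plain steel cylinder standing upright, 36 mm across, 40 mm high, about 0.32 kg. Seated, it stands 30 mm proud of the deck.
- small_roller_mid (a point): Centre (half-way up) of the small roller, a solid plain steel cylinder standing upright, 24 mm across, 40 mm high, about 0.14 kg. Seated, it stands 30 mm proud of the deck.
- ball_center (a point): Centre of the bare steel ball, 25 mm across, that lies loose in the dish and can roll about 7 mm either way in it; it rolls out if the tray is tipped far or jerked.
- magnifier: Bench magnifier, fixed on the bench: round foot 124 mm across (origin at the centre of its underside), a column 28 mm behind that (its -y) and 260 mm high, and a round lens held out in front, whose frame is its highest part (312 mm). It looks along its own +y and down.
- lens_centre (a point): Middle of the magnifier's round lens (framed, 109 mm across), 268 mm above the bench and 50 mm along the magnifier's +y from its foot's centre. The lens is tilted 45 degrees: its axis runs down and along the magnifier's +y.
- lens_focus (a point): Point in the air on the lens axis, 100 mm from the middle of the lens on its lower side, 197 mm above the bench: the ball's centre belongs here. Axes as the magnifier's.
- tape_measure: Bystander: yellow tape measure standing on the bench, 39 x 86 mm and 60 mm high; origin at the centre of its underside.
- offcut_block: Bystander: square wooden block on the bench, 50 x 70 mm and 50 mm high; origin at the centre of its underside.
- bit_case: Bystander: red closed drill-bit case lying on the bench, 64 x 115 mm and 35 mm high; origin at the centre of its underside.

How it is judged:
By the outcome, as a careful person would: the job done as asked, in the order asked, and still so for the second after the job is handed in, while the arm keeps its last pose, push and grip.
It also fails if it takes over 72 s, if anything falls off the work surface, if the arm or the gripper's body presses on something with over 40 N, if the wrist force passes 120 N, or if a joint passes its speed limit or range.

ROBOT

A 6-joint arm with a two-finger parallel gripper is mounted at the origin on a cart in front of the work surface, level with it; the furniture and walls round the work are solid. World frame = base frame: x ahead of the robot, y to its left, z up, the work surface at z = 0. Lengths are in m, angles in rad, forces in N, time in s.
With the tool pointing down it reaches from about 0.35 to 0.975 m from the base axis. Payload 4.9 kg.
Tool frame: the origin (TCP) lies midway between the tips of the shut fingers; the grasp point (between the pads) lies 19 mm behind it; x points along the fingers, y is the direction in which the jaws open and shut, and the axes are right-handed (so a half turn about x gives the same grasp; the last joint's range is limited). The gripper opens to 85 mm and grips with 20 to 120 N. Pads are 22 mm wide; open, the fingers measure 114 mm over their backs; the gripper's body (76 mm by 85 mm) begins 54 mm behind the grasp point. The pads swing forward as they close: fully open they stand 13 mm farther back than shut.
Start: joints at [-1.407, 0.053, 1.613, -0, 1.476, -0.119], TCP at [0.174, -0.6, 0.199] pointing down, gripper open.
Joint ranges: [-3.01, 3.01], [-1.01, 2.22], [0.06, 2.58], [-1.02, 4.17], [0.09, 2.62], [-3.14, 3.14]. Speed limits (rad/s): [2.57, 2.57, 3.14, 3.14, 3.14, 3.14].

INTERFACE

Orientations are given as a rotation vector (axis times angle).
In Python, from station import ctrl gives the robot as it stands.
- The arm moves only by the shell command python3 -m handwheel 'ROWS' [FORCE]. ROWS is JSON, a list of rows, each a list of 3 entries, a list of its own where there are three numbers: the finger opening in m, from 0 to 0.0854, then the shift along the tool's x, y, z in m, then the turn, a rotation vector about the tool's x, y, z in degrees. In form: [[claw, [dx, dy, dz], [ax, ay, az]], ...]. A call has 1 to 10 rows; each row shifts and turns the commanded pose from where the row before left it, along the tool's axes as they then stand; what a row does not reach is not made up. A row lasts 1/12 s, in which the tool goes at most 41.7 mm and 7.16 degrees, less where a joint would pass 70% of its speed; a pose out of reach is approached as far as the arm can. A call with a gripper value outside its range is refused whole. The fingers move at their own pace and stop on an object; FORCE is the grip in N (left out, the last holds). Time passes only in rows, so rows that do not move let the fingers close. It gives the time, the measured TCP pose, the force and the opening at its end, in the units of the state.
- ctrl.get_obs(): the state, without advancing time (a new reading comes with each control period).
- ctrl.get_image(name): name is "scene" or "top"; returns the picture (400x640x3 uint8, red, green, blue); there is no depth.
- ctrl.camera_params(name): a dict with "vertical_fov" (degrees; the focal length in pixels is half the picture's height over the tangent of half this angle, whatever the lens; pixels are square), "cx", "cy" (the principal point, pixels), "D" ([k1, k2, p1, p2, k3] as OpenCV has them; the pictures are not rectified), "rvec" (rotation vector, rad) and "tvec" (3), from world to camera coordinates, as OpenCV has them. Camera axes: x right, y down, z forward; pixel columns grow to the right and rows downward; lengths in m; the calibration is good to about 2 mm. A picture is of the moment at which its call begins. camera_params takes no time and is no camera call.
- ctrl.finish_job(): hands the job in, once; it reports no verdict.
Trained networks look in the newest picture that a camera, given by its name, has taken for a name from the list of things; names that differ only in an ending like _2 or _b are one class to them, and where a whole thing is asked for, a point or a joint stands for the part that bears it (a point fixed in the world has none). Each returns a list of dicts, best first, with "score" (0 to 1); they miss things now and then, are a little off and sometimes report something else, mostly with a low value. They report only what shows in the picture. A call takes as long as a camera call.
- ctrl.look_for(thing, camera): "box" ([centre column, centre row, width, height] in pixels, round what is visible of it).
- ctrl.silhouettes(thing, camera): "mask" (400x640 bool, what is visible of it) and "box" ([centre column, centre row, width, height] in pixels, round what is visible of it).
- ctrl.tip_of(thing, camera): "centre" ([row, column] in pixels: a listed point, or the origin of a listed thing).
The state is a dict: "t": time; "q": joint angles; "dq": joint speeds; "effort": joint torques, N m; "tool_pos": TCP position; "tool_rot": TCP orientation; "contact_force": force on the tool from outside, world axes, zero at the start; "wrist_torque": the same for the moment, N m; "opening": finger opening in m.
Only numpy, scipy, OpenCV 4.12 (cv2) and the standard library are available. Lean on these libraries where they do the work, as an engineer would, in place of code of your own. Each camera call takes 0.05 s, during which the arm holds its last target.

## Working session

There is one attempt and no reset: what is moved stays moved. The work goes in short steps, Python scripts to look and compute and a shell command to move; the robot and the scene stay as the last step left them, time stands still between calls to the robot, and variables do not carry over. Pictures are saved under pics/ and viewed, and the job is handed in when it is done.

```bash
ls; mkdir -p pics; python3 - <<'E'
from station import ctrl
import cv2
print(ctrl.get_obs())
for n in("scene","top"):
    im=ctrl.get_image(n); cv2.imwrite(f"pics/{n}0.png",im[:,:,::-1]); print(ctrl.camera_params(n))
E
```

```text
pics
{'t': 0.0, 'q': array([-1.40700183e+00,  5.33605781e-02,  1.61431957e+00,  1.52009753e-05,
        1.47595618e+00, -1.19001026e-01]), 'dq': array([-0.00093699,  0.00024813,  0.00053931, -0.0004139 , -0.00208559,
       -0.00093622]), 'effort': array([-1.80806852e-03, -3.93682086e+01, -3.70176744e+01, -2.79181168e-04,
        6.88008178e-03,  1.15631698e-05]), 'tool_pos': array([ 0.1742924 , -0.59949125,  0.19804548]), 'tool_rot': array([ 2.07066082,  0.29689389, -2.0707249 ]), 'contact_force': array([ 0.50765425, -0.00933957,  0.29443599]), 'wrist_torque': array([-0.02202833,  0.04215722,  0.03336235]), 'opening': 0.08544701990709362}
{'vertical_fov': 55.91471701873745, 'cx': 319.8442853180544, 'cy': 193.7506327689701, 'D': array([-0.05431922,  0.        ,  0.        ,  0.        ,  0.        ]), 'rvec': array([ 1.0304864 , -2.15744015,  1.30524109]), 'tvec': array([0.33934499, 0.33676191, 0.92430299])}
{'vertical_fov': 47.381046200497806, 'cx': 323.5319996540089, 'cy': 206.0090300103488, 'D': array([0.01124553, 0.        , 0.        , 0.        , 0.        ]), 'rvec': array([ 2.13664966, -2.12647319,  0.13472802]), 'tvec': array([0.00910138, 0.54484566, 1.32969675])}
```

View pics/scene0.png

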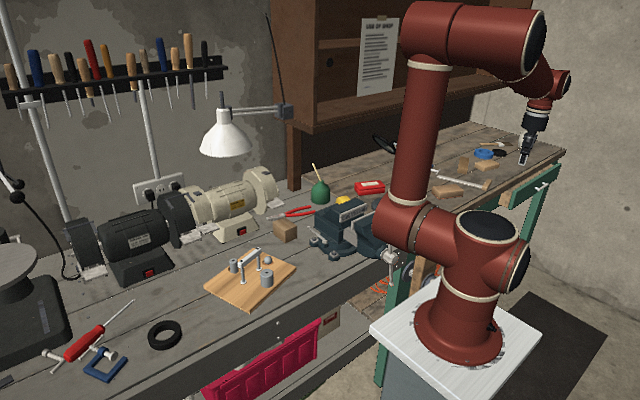

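View pics/top0.png

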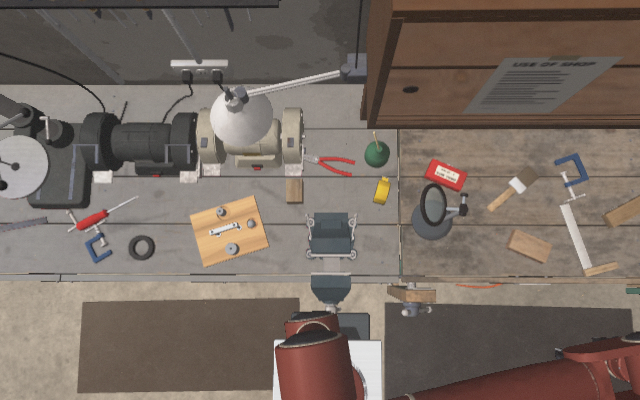

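```bash
cat > h.py <<'E'
import numpy as np, cv2
from station import ctrl
from scipy.spatial.transform import Rotation as R
H,W=400,640
def cam(n):
    p=ctrl.camera_params(n); f=H/2/np.tan(np.radians(p["vertical_fov"]/2))
    K=np.array([[f,0,p["cx"]],[0,f,p["cy"]],[0,0,1]]); return K,np.array(p["D"]),np.array(p["rvec"]),np.array(p["tvec"])
def proj(P,n):
    K,D,r,t=cam(n); return cv2.projectPoints(np.atleast_2d(np.float64(P)),r,t,K,D)[0][:,0]
def ray(uv,n):
    K,D,r,t=cam(n); x=cv2.undistortPoints(np.float64([[uv]]),K,D)[0,0]
    M=cv2.Rodrigues(r)[0]; o=-M.T@t; d=M.T@np.r_[x,1]; return o,d/np.linalg.norm(d)
def onz(uv,n,z):
    o,d=ray(uv,n); return o+d*(z-o[2])/d[2]
def tri(uvs):
    A=0;b=0
    for n,uv in uvs.items():
        o,d=ray(uv,n); Q=np.eye(3)-np.outer(d,d); A=A+Q;b=b+Q@o
    return np.linalg.solve(A,b)
def save(n,name,box=None,s=1):
    im=ctrl.get_image(n)
    if box: x0,y0,x1,y1=box; im=im[y0:y1,x0:x1]
    im=cv2.resize(im,None,fx=s,fy=s,interpolation=cv2.INTER_CUBIC) if s!=1 else im
    cv2.imwrite(f"pics/{name}.png",im[:,:,::-1])
E
python3 - <<'E'
from h import *
np.set_printoptions(precision=4,suppress=True)
ctrl.get_image("top");ctrl.get_image("scene")
zs=dict(tray_handle=.08,large_seat=.006,small_seat=.006,ball_dish=.012,large_roller_mid=.036,small_roller_mid=.026,ball_center=.0245,tray=0,magnifier=0,lens_centre=.268,tape_measure=0,offcut_block=0,bit_case=0)
for k,z in zs.items():
    u={}
    for n in("top","scene"):
        try:r=ctrl.tip_of(k,n)
        except Exception as e: print(k,n,e);continue
        if r:
            c=r[0]["centre"];u[n]=(c[1],c[0]); print(k,n,np.round(u[n],1),round(r[0]["score"],2),len(r),onz(u[n],n,z))
    if len(u)==2: print("   tri",tri(u))
print(ctrl.get_obs()["t"])
E
```

```text
tray_handle top [224.5 231.3] 0.91 2 [0.4636 0.2986 0.08  ]
tray_handle scene [248.5 256.3] 0.8 2 [0.4774 0.3021 0.08  ]
   tri [0.4665 0.3018 0.0852]
large_seat top [221.4 212.6] 0.89 1 [0.5286 0.3286 0.006 ]
large_seat scene [237.  270.3] 0.55 1 [0.5265 0.3173 0.006 ]
   tri [0.5247 0.3232 0.0115]
small_seat top [234.6 251.2] 0.61 1 [0.4098 0.2833 0.006 ]
small_seat scene [262.  283.9] 0.64 1 [0.4327 0.291  0.006 ]
   tri [0.4159 0.2894 0.0147]
ball_dish top [223.5 213.3] 0.74 2 [0.5256 0.3205 0.012 ]
ball_dish scene [266.2 265.3] 0.73 1 [0.4875 0.2416 0.012 ]
   tri [0.4934 0.2822 0.0421]
large_roller_mid top [234.7 252. ] 0.53 1 [0.4059 0.2763 0.036 ]
large_roller_mid scene [270.  281.9] 0.71 1 [0.3969 0.2867 0.036 ]
   tri [0.407  0.2795 0.0247]
small_roller_mid top [222.9 212.2] 0.49 1 [0.5271 0.319  0.026 ]
small_roller_mid scene [230.4 265.2] 0.63 2 [0.5358 0.3317 0.026 ]
   tri [0.532  0.3258 0.0236]
ball_center top [250.9 220.6] 0.44 1 [0.5018 0.2328 0.0245]
ball_center scene [267.4 262.1] 0.56 1 [0.4844 0.2388 0.0245]
   tri [0.5011 0.2325 0.0117]
tray top [231.4 230.9] 0.
[... 205 characters left out ...]
] 0.68 1 [ 0.5289 -0.3446  0.    ]
   tri [ 0.5073 -0.3138  0.0207]
lens_centre top [435.1 202.8] 0.64 1 [ 0.5192 -0.2719  0.268 ]
lens_centre scene [381.8 146.2] 0.9 2 [ 0.5066 -0.2453  0.268 ]
   tri [ 0.524  -0.2721  0.2562]
tape_measure top [379.5 189.6] 0.85 2 [ 0.6031 -0.1608  0.    ]
tape_measure scene [284.1 235.3] 0.62 2 [0.5964 0.1012 0.    ]
   tri [ 0.6893 -0.0888 -0.1314]
offcut_block top [292.9 191. ] 0.68 1 [0.5982 0.1087 0.    ]
offcut_block scene [283.7 233.6] 0.76 1 [0.6055 0.0964 0.    ]
   tri [0.5948 0.1061 0.0103]
bit_case top [442.8 175.8] 0.82 1 [ 0.6471 -0.3575  0.    ]
bit_case scene [368.  192.4] 0.86 1 [ 0.6389 -0.3492  0.    ]
   tri [ 0.6485 -0.3595 -0.0074]
1.5
```

```bash
python3 - <<'E'
from h import *
save("top","t1",(170,170,330,290),5)
save("top","t2",(370,140,500,260),5)
save("scene","s1",(190,190,320,320),5)
save("scene","s2",(300,110,480,220),4)
E
```

```text
(no output)
```

View pics/t1.png

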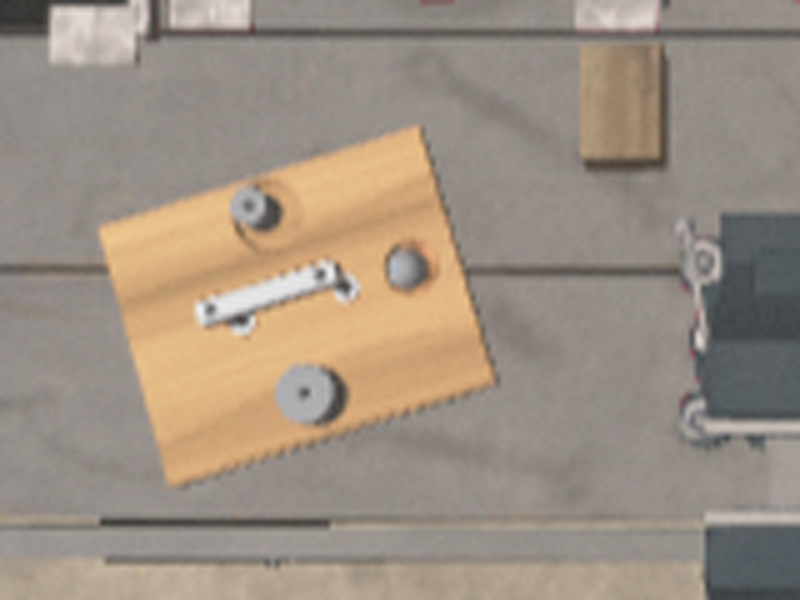

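View pics/t2.png

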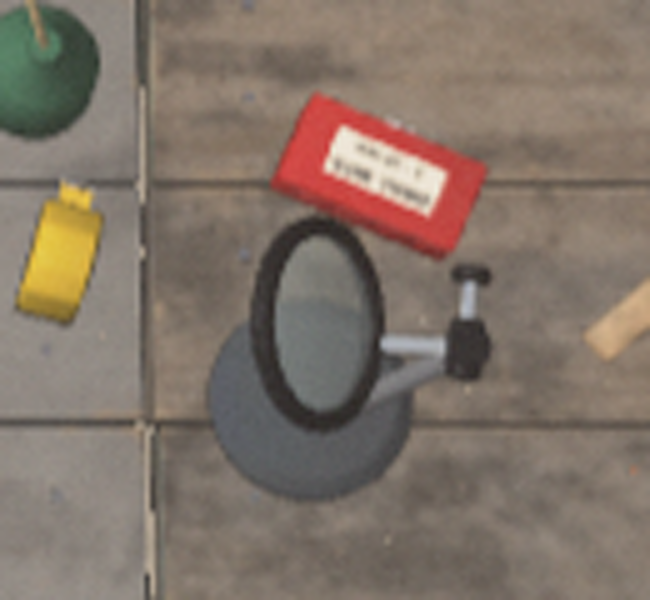

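View pics/s1.png

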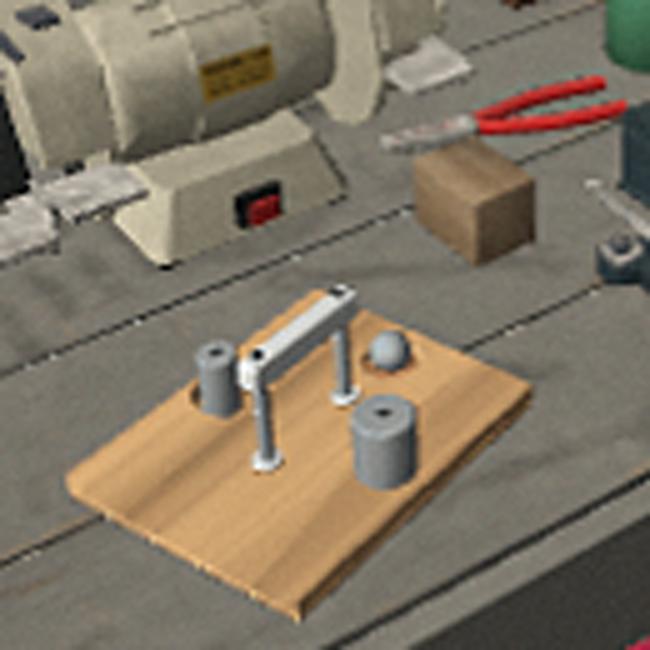

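View pics/s2.png

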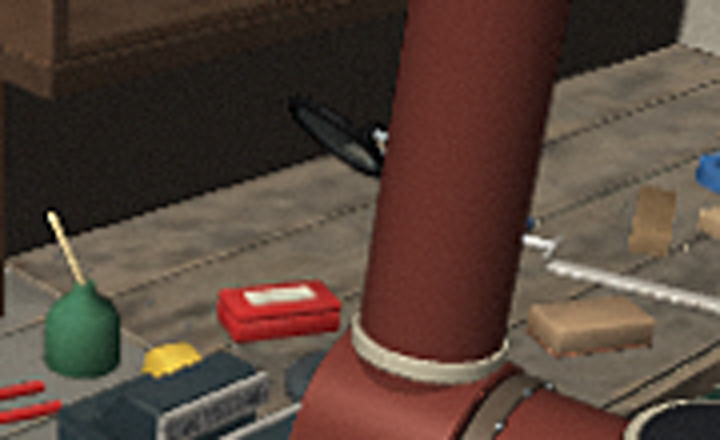

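```bash
cat > fit.py <<'E'
from h import *
from scipy.optimize import least_squares
def outline(p,z=.016,n=25):
    c=np.array([[83,103],[83,-103],[-83,-103],[-83,103]])/1e3
    out=[];nor=[]
    for i in range(4):
        a,b=c[i],c[(i+1)%4]
        s=np.linspace(.06,.94,n)[:,None]; out.append(a+(b-a)*s)
    l=np.vstack(out); Rm=np.array([[np.cos(p[2]),-np.sin(p[2])],[np.sin(p[2]),np.cos(p[2])]])
    return np.c_[l@Rm.T+p[:2],np.full(len(l),z)]
def measure(p,im,n,w=3.):
    P=outline(p); uv=proj(P,n); m=len(P)//4
    ims=im.astype(np.float32)
    pts=[]
    for e in range(4):
        q=uv[e*m:(e+1)*m]; t=q[-1]-q[0]; t/=np.linalg.norm(t); nn=np.array([-t[1],t[0]])
        # outward
        if nn@(q.mean(0)-uv.mean(0))<0: nn=-nn
        s=np.arange(-w,w+.01,.1)
        sx=(q[:,None,0]+s*nn[0]).astype(np.float32); sy=(q[:,None,1]+s*nn[1]).astype(np.float32)
        v=cv2.remap(ims[:,:,0]-ims[:,:,2],sx,sy,cv2.INTER_LINEAR) # R-B: wood vs grey
        g=-np.gradient(cv2.GaussianBlur(v,(0,0),5),axis=1)
        i=g.argmax(1); ok=(g.max(1)>1.0)&(i>2)&(i<len(s)-3)
        for k in np.where(ok)[0]: pts.append((e*m+k,s[i[k]],nn[0],nn[1]))
    return pts
def fit(ims,p0,it=6):
    p=np.array(p0,float)
    for j in range(it):
        ms={n:measure(p,im,n,4. if j<2 else 2.) for n,im in ims.items()}
        base={n:proj(outline(p),n) for n in ims}
        def res(q):
            r=[]
            for n in ims:
                d=proj(outline(q),n)-base[n]; M=np.array(ms[n]); I=M[:,0].astype(int)
                r.append((d[I]*M[:,2:]).sum(1)-M[:,1])
            return np.concatenate(r)
        s=least_squares(res,p,loss="soft_l1",f_scale=.3); p=s.x
    r=res(p); return p,np.sqrt(np.mean(r**2)),[(e,round(float(np.median([-x for x,i in zip(r,np.concatenate([np.array(ms[n])[:,0] for n in ims])) if i//25==e])),2)) for e in range(4)]
E
python3 - <<'E'
from fit import *
np.set_printoptions(precision=4,suppress=True)
ims={n:ctrl.get_image(n) for n in("top","scene")}
for n in ims: np.save(f"{n}0.npy",ims[n])
o=-cv2.Rodrigues(cam("top")[2])[0].T@cam("top")[3]; print("topcam",o, -cv2.Rodrigues(cam("scene")[2])[0].T@cam("scene")[3])
for S in(["top"],["scene"],["top","scene"]): print(S,fit({n:ims[n] for n in S},[.47,.30,np.radians(17)]))
for k,c in dict(a=(99,228),b=(420,125),c=(495,382),d=(170,488)).items(): print(k,onz((170+c[0]/5-.4,170+c[1]/5-.4),"top",.016))
E
```

```text
topcam [ 0.3389 -0.0225  1.3963] [-0.2727  0.6936  0.7262]
['top'] (array([0.4723, 0.3017, 0.3155]), np.float64(0.16279185938316557), [(0, 0.2), (1, 0.1), (2, 0.2), (3, 0.1)])
['scene'] (array([0.4692, 0.3116, 0.3156]), np.float64(0.059534679890686774), [(0, 0.1), (1, nan), (2, -0.0), (3, 0.01)])
['top', 'scene'] (array([0.4724, 0.3015, 0.3155]), np.float64(0.12476943243681445), [(0, 0.15), (1, 0.08), (2, 0.14), (3, 0.12)])
a [0.5189 0.4246 0.016 ]
b [0.5836 0.2285 0.016 ]
c [0.4255 0.1781 0.016 ]
d [0.3607 0.3733 0.016 ]
  return _methods._mean(a, axis=axis, dtype=dtype,
  ret = ret.dtype.type(ret / rcount)
```

```bash
python3 - <<'E'
from h import *
np.set_printoptions(precision=4,suppress=True)
p=np.array([.4723,.3016]);a=.3155;Rm=np.array([[np.cos(a),-np.sin(a)],[np.sin(a),np.cos(a)]])
def c(u,o,s=5): return (o[0]+(u[0]+.5)/s-.5,o[1]+(u[1]+.5)/s-.5)
for k,t,s,z in [("L",(305,393),(385,413),.056),("S",(249,205),(216,352),.046),("ball",(407,268),(390,350),.0245),("handle",(268,291),(299,327),.089)]:
    T=c(t,(170,170));Sn=c(s,(190,190))
    A=onz(T,"top",z)[:2];B=onz(Sn,"scene",z)[:2]
    print(k,A,B,"tri",tri(dict(top=T,scene=Sn)),"local top",Rm.T@(A-p),"scene",Rm.T@(B-p))
im=np.load("top0.npy");cv2.imwrite("pics/z1.png",cv2.resize(im[195:265,205:265],None,fx=10,fy=10,interpolation=cv2.INTER_CUBIC)[:590,:,::-1])
E
```

```text
L [0.416  0.2844] [0.4154 0.2844] tri [0.4159 0.2844 0.0557] local top [-0.0588  0.0011] scene [-0.0594  0.0013]
S [0.5292 0.3248] [0.5293 0.3255] tri [0.5294 0.3251 0.0456] local top [0.0613 0.0044] scene [0.0616 0.0051]
ball [0.4939 0.2322] [0.4938 0.232 ] tri [0.4938 0.2321 0.0246] local top [-0.001  -0.0726] scene [-0.0011 -0.0729]
handle [0.4729 0.3006] [0.4704 0.3027] tri [0.4731 0.3012 0.0867] local top [ 0.0003 -0.0011] scene [-0.0015  0.0016]
```

View pics/z1.png

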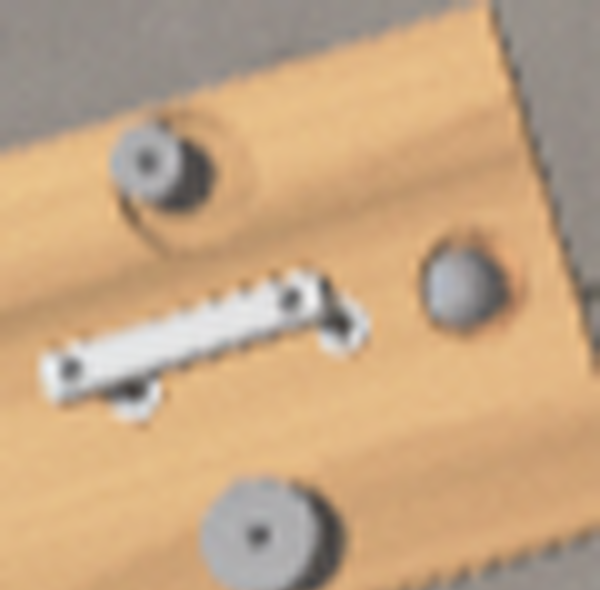

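```bash
python3 - <<'E'
from h import *
np.set_printoptions(precision=4,suppress=True)
o=ctrl.get_obs(); print(o["t"]);Q=R.from_rotvec(o["tool_rot"]).as_matrix();print(Q)
print("yang",np.degrees(np.arctan2(Q[1,1],Q[0,1])), "axis az",np.degrees(o["q"][[0,5]]))
# magnifier: lens ring ellipse in top
def c(u,o,s=5): return (o[0]+(u[0]+.5)/s-.5,o[1]+(u[1]+.5)/s-.5)
# foot circle, z~0.0-0.02
for z in (0,.015):print("foot",onz(c((310,398),(370,140)),"top",z))
for k,u,z in [("lens c",(319,324),.268),("upper edge",(251,324),.307),("lower edge",(385,324),.23),("bot",(322,431),.268),("top",(317,216),.268),("knob",(467,350),.26)]:
    print(k,onz(c(u,(370,140)),"top",z))
for n in("top","scene"):
    ctrl.get_image(n)
    for k in("magnifier","lens_focus","lens_centre","tray_handle"):
        for f in("tip_of","look_for"):
            print(n,k,f,[{a:np.round(b,2) for a,b in d.items()} for d in getattr(ctrl,f)(k,n)])
E
```

```text
1.8
[[-0.      0.2791 -0.9603]
 [-0.     -0.9603 -0.2791]
 [-1.      0.      0.    ]]
yang -73.79504234770523 axis az [-80.6142  -6.8191]
foot [ 0.5111 -0.319   0.    ]
foot [ 0.5093 -0.3158  0.015 ]
lens c [ 0.5152 -0.2676  0.268 ]
upper edge [ 0.509  -0.2266  0.307 ]
lower edge [ 0.5212 -0.3096  0.23  ]
bot [ 0.4617 -0.2675  0.268 ]
top [ 0.57   -0.2682  0.268 ]
knob [ 0.5035 -0.3424  0.26  ]
top magnifier tip_of [{'centre': array([218. , 428.8]), 'score': np.float64(0.88)}]
top magnifier look_for [{'box': array([440.6, 211.8,  56. ,  62.5]), 'score': np.float64(0.65)}]
top lens_focus tip_of [{'centre': array([201.4, 401.6]), 'score': np.float64(0.59)}]
top lens_focus look_for [{'box': array([439.2, 212.1,  52.8,  57.6]), 'score': np.float64(0.67)}, {'box': array([230.4, 230.7,  79.5,  66.7]), 'score': np.float64(0.56)}]
top lens_centre tip_of [{'centre': array([201.5, 434.5]), 'score': np.float64(0.74)}]
top lens_centre look_for [{'box': array([439.5, 210.6,  51.4,  61. ]), 'score': np.float64(0.76)}]
top tray_handle tip_of [{'centre': array([230. , 222.7]), 'score': np.float64(0.
[... 558 characters left out ...]
, {'box': array([268. , 279.5,   5.6,  17.6]), 'score': np.float64(0.31)}]
scene lens_focus tip_of [{'centre': array([261.7, 266.3]), 'score': np.float64(0.7)}]
scene lens_focus look_for [{'box': array([383.2, 169.9,  24.1,  76.2]), 'score': np.float64(0.91)}]
scene lens_centre tip_of [{'centre': array([206.2, 387.6]), 'score': np.float64(0.69)}, {'centre': array([145.7, 382.4]), 'score': np.float64(0.62)}]
scene lens_centre look_for [{'box': array([382.8, 171.2,  31. ,  76.1]), 'score': np.float64(0.72)}]
scene tray_handle tip_of [{'centre': array([257.3, 248.3]), 'score': np.float64(0.85)}]
scene tray_handle look_for [{'box': array([249. , 282.5,  94.7,  65.7]), 'score': np.float64(0.89)}]
```

```bash
python3 - <<'E'
from h import *
from scipy.optimize import least_squares
np.set_printoptions(precision=4,suppress=True)
im=np.load("top0.npy"); g=im.astype(float).mean(2)
s=8;x0,y0=410,178
big=cv2.resize(im[y0:y0+70,x0:x0+70],None,fx=s,fy=s,interpolation=cv2.INTER_CUBIC); gb=big.astype(float).mean(2)
m=(gb<52).astype(np.uint8); 
cnt,_=cv2.findContours(m,cv2.RETR_EXTERNAL,cv2.CHAIN_APPROX_NONE)
cnt=max(cnt,key=cv2.contourArea); e=cv2.fitEllipse(cnt); print(e)
pts=cnt[:,0]; 
def model(p,z=.268,r=.0545,n=72):
    x,y,th=p[:3]; f=np.array([-np.sin(th),np.cos(th),0]); rt=np.array([np.cos(th),np.sin(th),0]); up=(f+[0,0,1])/np.sqrt(2)
    a=np.linspace(0,2*np.pi,n,endpoint=False)
    c=np.array([x,y,0])+.05*f+[0,0,z]
    return c+r*(np.cos(a)[:,None]*rt+np.sin(a)[:,None]*up),c,f
uv=np.array([((u+.5)/s-.5+x0,(v+.5)/s-.5+y0) for u,v in pts])
# drop contour points near arm attach (right side)
from scipy.spatial import cKDTree
def res(p):
    q=proj(model(p,n=360)[0],"top"); d,i=cKDTree(q).query(uv); 
    sgn=np.sign(np.linalg.norm(uv-q.mean(0),axis=1)-np.linalg.norm(q[i]-q.mean(0),axis=1)); return d*sgn
best=least_squares(res,[.51,-.317,0.],loss="soft_l1",f_scale=.3,x_scale=[.01,.01,.1]); print(best.x,np.degrees(best.x[2]),"res",np.abs(best.fun).mean(),model(best.x)[1],"focus",model(best.x)[1]+np.r_[.0707*model(best.x)[2][:2],-.0707])
p=best.x
vis=big[:,:,::-1].copy()
for q in proj(model(p)[0],"top"): cv2.circle(vis,(int((q[0]-x0+.5)*s),int((q[1]-y0+.5)*s)),1,(0,255,0),-1)
cv2.drawContours(vis,[cnt],-1,(0,0,255),1)
a=np.linspace(0,6.28,60);foot=np.c_[p[0]+.062*np.cos(a),p[1]+.062*np.sin(a),0*a+.01]
for q in proj(foot,"top"): cv2.circle(vis,(int((q[0]-x0+.5)*s),int((q[1]-y0+.5)*s)),2,(255,0,255),-1)
f=model(p)[2]; col=[np.r_[p[:2]-.028*f[:2],z] for z in(0.02,.1,.2,.26)]
for q in proj(col,"top"): cv2.circle(vis,(int((q[0]-x0+.5)*s),int((q[1]-y0+.5)*s)),4,(0,255,255),-1)
cv2.imwrite("pics/lens.png",vis)
S=np.load("scene0.npy"); vs=cv2.resize(S[110:220,320:440],None,fx=5,fy=5,interpolation=cv2.INTER_CUBIC)[:,:,::-1].copy()
for q in proj(model(p)[0],"scene"): cv2.circle(vs,(int((q[0]-320+.5)*5),int((q[1]-110+.5)*5)),1,(0,255,0),-1)
for q in proj(foot,"scene"): cv2.circle(vs,(int((q[0]-320+.5)*5),int((q[1]-110+.5)*5)),1,(255,0,255),-1)
cv2.imwrite("pics/lens_s.png",vs)
E
```

```text
((198.98089599609375, 229.4517822265625), (183.1194610595703, 355.78912353515625), 175.04673767089844)
[ 0.5129 -0.3225  0.0567] 3.2502787000309508 res 0.9177393463386683 [ 0.5101 -0.2726  0.268 ] focus [ 0.5061 -0.202   0.1973]
```

View pics/lens.png

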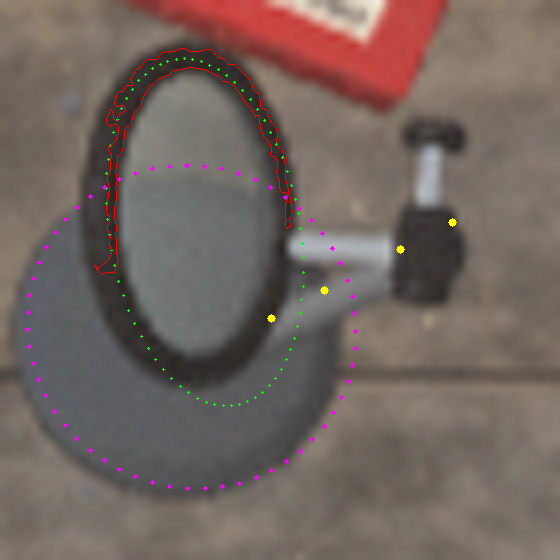

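View pics/lens_s.png

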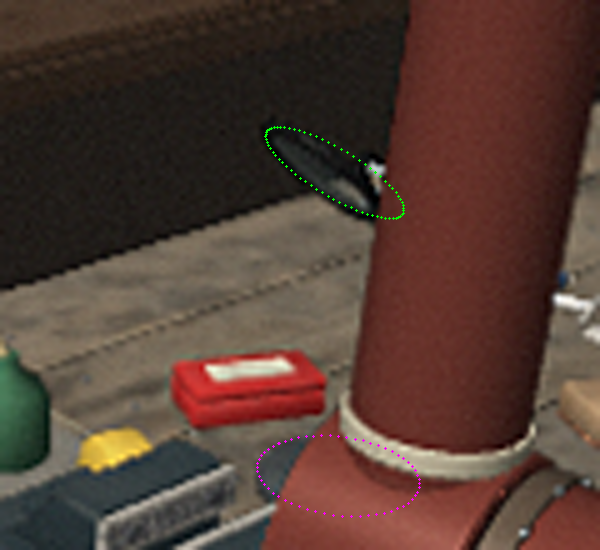

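```bash
cat > mag.py <<'E'
from h import *
from scipy.optimize import least_squares
from scipy.spatial import cKDTree
np.set_printoptions(precision=4,suppress=True)
im=np.load("top0.npy"); s=8;x0,y0=410,178
big=cv2.resize(im[y0:y0+70,x0:x0+70],None,fx=s,fy=s,interpolation=cv2.INTER_CUBIC)
g=cv2.GaussianBlur(big.astype(np.float32).mean(2),(0,0),3)
ctr=np.array([193.,213.]); ax=np.array([108.,172.])
P=[];A=np.radians(np.arange(0,360,4))
for a in A:
    d=np.array([np.cos(a),np.sin(a)])*ax
    t=np.linspace(.7,1.25,120); q=ctr+t[:,None]*d
    v=cv2.remap(g,q[:,0].astype(np.float32)[None],q[:,1].astype(np.float32)[None],cv2.INTER_LINEAR)[0]
    i=v.argmin(); h=np.where(v[i:]>(v[i]+v[i:i+30].max())/2)[0]
    if -50<np.degrees((a+np.pi)%(2*np.pi)-np.pi)<65: continue
    P.append(ctr+t[i]*d)
P=np.array(P); uv=(P+.5)/s-.5+[x0,y0]
def model(p,z=.268,r=.0545,n=72):
    x,y,th=p[:3]; f=np.array([-np.sin(th),np.cos(th),0]); rt=np.array([np.cos(th),np.sin(th),0]); up=(f+[0,0,1])/np.sqrt(2)
    a=np.linspace(0,2*np.pi,n,endpoint=False); c=np.array([x,y,0])+.05*f+[0,0,z]
    return c+r*(np.cos(a)[:,None]*rt+np.sin(a)[:,None]*up),c,f
def res(p):
    q=proj(model(p,r=p[3],n=720)[0],"top"); d,i=cKDTree(q).query(uv); c=q.mean(0)
    return d*np.sign(np.linalg.norm(uv-c,axis=1)-np.linalg.norm(q[i]-c,axis=1))
b=least_squares(res,[.51,-.317,0.,.05],loss="soft_l1",f_scale=.3,x_scale=[.01,.01,.1,.01]); p=b.x
_,c,f=model(p); print(p,np.degrees(p[2]),"res",np.abs(b.fun).mean(),c,"focus",c+np.r_[.0707*f[:2],-.0707])
def draw(img,ox,oy,s,n):
    def d(P,col,r=1):
        for q in proj(P,n): cv2.circle(img,(int((q[0]-ox+.5)*s),int((q[1]-oy+.5)*s)),r,col,-1)
    d(model(p)[0],(0,255,0));d(model(p,r=p[3])[0],(255,255,0))
    a=np.linspace(0,6.28,60)
    for z in(0,.02): d(np.c_[p[0]+.062*np.cos(a),p[1]+.062*np.sin(a),0*a+z],(255,0,255))
    d([np.r_[p[:2]-.028*f[:2],z] for z in(0.02,.1,.2,.26)],(0,255,255),4)
vis=big[:,:,::-1].copy(); draw(vis,x0,y0,s,"top")
for q in P: cv2.circle(vis,(int(q[0]),int(q[1])),2,(0,0,255),-1)
cv2.imwrite("pics/lens2.png",vis)
S=np.load("scene0.npy"); vs=cv2.resize(S[110:220,320:440],None,fx=5,fy=5,interpolation=cv2.INTER_CUBIC)[:,:,::-1].copy()
draw(vs,320,110,5,"scene"); cv2.imwrite("pics/lens2_s.png",vs)
E
python3 mag.py
```

```text
[ 0.5089 -0.3199 -0.1342  0.0485] -7.6912148252297685 res 0.7261247902907179 [ 0.5156 -0.2703  0.268 ] focus [ 0.525  -0.2003  0.1973]
```

```bash
sleep 1
```

```text
(no output)
```

View pics/lens2.png

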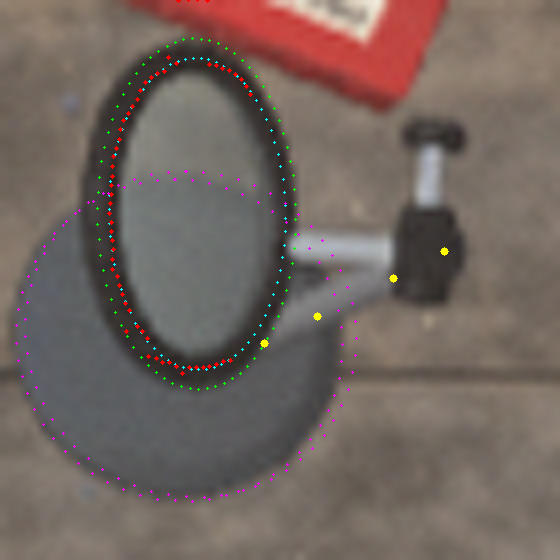

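View pics/lens2_s.png

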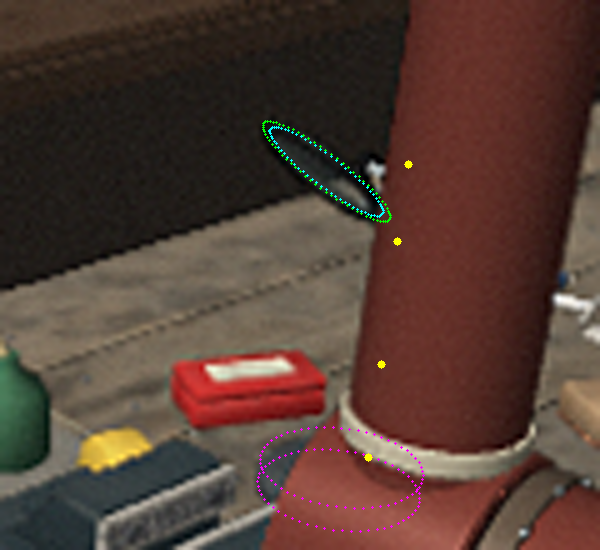

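```bash
cat > d.py <<'E'
import sys
from h import *
# d.py x y z yang : tool-axis shift from the current measured pose to target TCP, with turn
x,y,z,ya=map(float,sys.argv[1:5])
o=ctrl.get_obs();Q=R.from_rotvec(o["tool_rot"]);a=np.radians(ya)
ty=np.array([np.cos(a),np.sin(a),0]);tx=np.array([0,0,-1.]);T=R.from_matrix(np.c_[tx,ty,np.cross(tx,ty)])
np.set_printoptions(precision=4,suppress=True)
m=Q.as_matrix()
print("t",round(o["t"],2),"pos",o["tool_pos"],"yang",round(np.degrees(np.arctan2(m[1,1],m[0,1])),2),"open",round(o["opening"],4),"F",np.round(o["contact_force"],1),"q",np.round(o["q"],2))
e=np.array([x,y,z])-o["tool_pos"]
print("shift tool-now",m.T@e,"shift in target axes",T.as_matrix().T@e,"len",np.linalg.norm(e),"turn deg",np.degrees((Q.inv()*T).as_rotvec()))
E
python3 -m handwheel '[[0.06,[-0.0203,-0.0172,-0.0214],[0,0,0]],[0.06,[-0.0203,-0.0172,-0.0214],[0,0,0]],[0.06,[-0.0203,-0.0172,-0.0214],[0,0,0]],[0.06,[-0.0203,-0.0172,-0.0214],[0,0,0]],[0.06,[-0.0203,-0.0172,-0.0214],[0,0,0]],[0.06,[-0.0203,-0.0172,-0.0214],[0,0,0]],[0.06,[-0.0203,-0.0172,-0.0214],[0,0,0]],[0.06,[-0.0203,-0.0172,-0.0214],[0,0,0]]]' 40
python3 -m handwheel '[[0.06,[0,-0.0274,-0.0205],[0,0,0]],[0.06,[0,-0.0274,-0.0205],[0,0,0]],[0.06,[0,-0.0274,-0.0205],[0,0,0]],[0.06,[0,-0.0274,-0.0205],[0,0,0]],[0.06,[0,-0.0274,-0.0205],[0,0,0]],[0.06,[0,-0.0274,-0.0205],[0,0,0]],[0.06,[0,-0.0274,-0.0205],[0,0,0]],[0.06,[0,-0.0274,-0.0205],[0,0,0]],[0.06,[0,-0.0274,-0.0205],[0,0,0]],[0.06,[0,-0.0274,-0.0205],[0,0,0]]]'
python3 d.py .416 .2844 .16 -71.92
```

```text
t: 3.37
tool_pos: [0.3009, -0.419, 0.3629]
tool_rot: [2.07, 0.294, -2.069]
contact_force: [0.8, -1.7, 0.9]
opening: 0.0603
t: 4.2
tool_pos: [0.421, -0.0983, 0.362]
tool_rot: [2.071, 0.294, -2.069]
contact_force: [0.4, -0.4, 0.9]
opening: 0.0597
t 4.2 pos [ 0.421  -0.0983  0.362 ] yang -73.81 open 0.0597 F [ 0.4 -0.4  0.9] q [-0.4  -0.46  1.79 -0.    1.81  0.89]
shift tool-now [ 0.2019 -0.369  -0.1017] shift in target axes [ 0.202  -0.3653 -0.114 ] len 0.43275908879651076 turn deg [-1.8908 -0.046  -0.0389]
```

```bash

python3 -m handwheel '[[0.06,[0,-0.0365,-0.0114],[-1.9,0,0]],[0.06,[0,-0.0365,-0.0114],[0,0,0]],[0.06,[0.005,-0.0365,-0.0114],[0,0,0]],[0.06,[0.005,-0.0365,-0.0114],[0,0,0]],[0.06,[0.01,-0.0365,-0.0114],[0,0,0]],[0.06,[0.01,-0.0365,-0.0114],[0,0,0]],[0.06,[0.01,-0.0365,-0.0114],[0,0,0]],[0.06,[0.01,-0.0365,-0.0114],[0,0,0]],[0.06,[0.01,-0.0365,-0.0114],[0,0,0]],[0.06,[0.01,-0.0365,-0.0114],[0,0,0]]]'
python3 -m handwheel '[[0.06,[0.035,0,0],[0,0,0]],[0.06,[0.035,0,0],[0,0,0]],[0.06,[0.035,0,0],[0,0,0]],[0.06,[0.005,0,0],[0,0,0]],[0.06,[0,0,0],[0,0,0]]]'
python3 d.py .416 .2844 .022 -71.92
python3 - <<'E'
from h import *
save("top","t3",(170,170,330,290),5)
save("scene","s3",(190,150,320,320),4)
E
```

```text
t: 5.03
tool_pos: [0.4165, 0.2845, 0.2915]
tool_rot: [2.052, 0.327, -2.05]
contact_force: [1.2, -0.1, 1.1]
opening: 0.06
t: 5.45
tool_pos: [0.4152, 0.2816, 0.1789]
tool_rot: [2.044, 0.325, -2.056]
contact_force: [-0.1, 0.5, 0.1]
opening: 0.0602
t 5.45 pos [0.4152 0.2816 0.1789] yang -71.89 open 0.0602 F [-0.1  0.5  0.1] q [ 0.45 -0.23  1.91 -0.    1.47  1.7 ]
shift tool-now [ 0.1569 -0.0025 -0.0026] shift in target axes [ 0.1569 -0.0024 -0.0017] len 0.15695787704902833 turn deg [ 0.0311  0.3429 -0.0468]
```

View pics/t3.png

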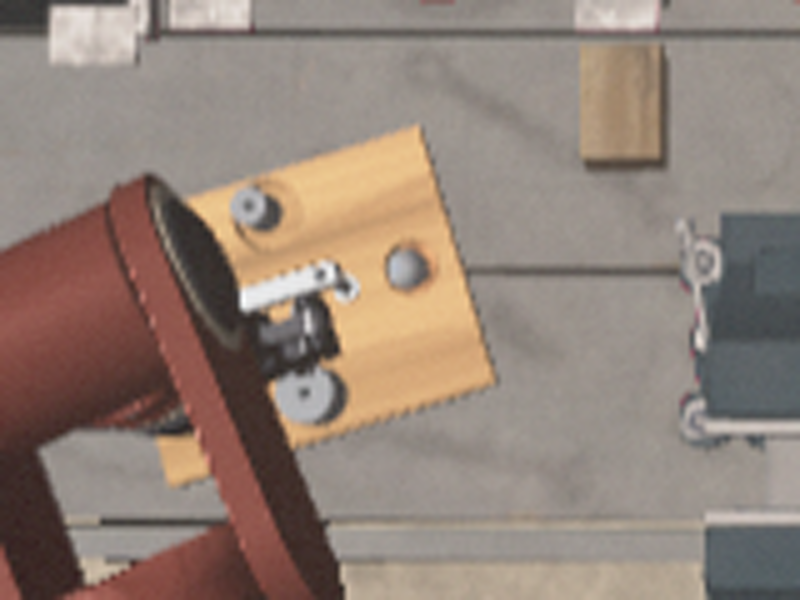

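View pics/s3.png

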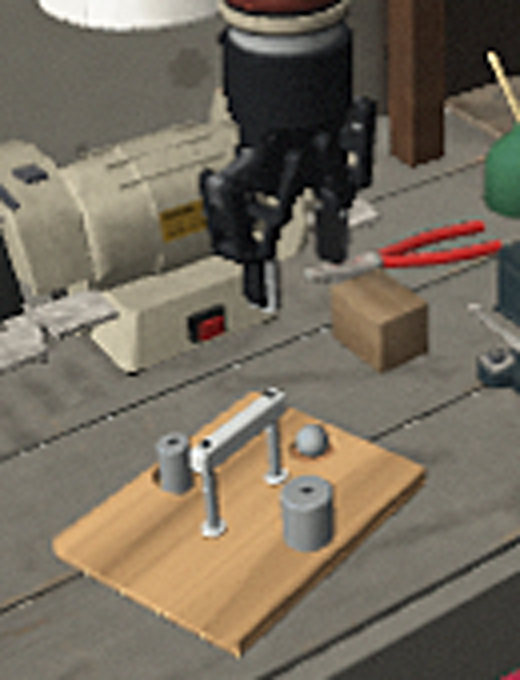

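```bash

python3 -m handwheel '[[0.06,[0.03,0,0],[0,0,0]],[0.06,[0.03,0,0],[0,0,0]],[0.06,[0.03,0,0],[0,0,0]],[0.06,[0,0,0],[0,0,0]],[0.06,[0,0,0],[0,0,0]],[0.06,[0,0,0],[0,0,0]]]'
python3 d.py .416 .2844 .027 -71.92
```

```text
t: 6.05
tool_pos: [0.4193, 0.2834, 0.0954]
tool_rot: [2.057, 0.328, -2.046]
contact_force: [0.5, 0.8, 0.6]
opening: 0.06
t 6.05 pos [0.4193 0.2834 0.0954] yang -71.91 open 0.06 F [0.5 0.8 0.6] q [ 0.45 -0.15  1.99  0.    1.3   1.7 ]
shift tool-now [ 0.0684 -0.0019  0.0032] shift in target axes [ 0.0684 -0.002   0.0029] len 0.06849538543723617 turn deg [ 0.0065 -0.3094  0.0441]
```

```bash

python3 -m handwheel '[[0.06,[0,0,0],[0,0,0]]]' | grep pos
python3 -m handwheel '[[0.06,[0,0,0],[0,0,0]],[0.06,[0,0,0],[0,0,0]]]' | grep pos
python3 d.py .416 .2844 .027 -71.92
```

```text
tool_pos: [0.4195, 0.2835, 0.0956]
tool_pos: [0.4183, 0.283, 0.0938]
t 6.3 pos [0.4183 0.283  0.0938] yang -71.9 open 0.0601 F [ 0.3 -0.7 -0.2] q [ 0.45 -0.15  1.99  0.    1.3   1.7 ]
shift tool-now [ 0.0668 -0.002   0.002 ] shift in target axes [ 0.0668 -0.002   0.0017] len 0.06688308394595056 turn deg [ 0.0229 -0.2004  0.0271]
```

```bash

python3 -m handwheel '[[0.06,[0.015,-0.0015,0.001],[0,0,0]],[0.06,[0.015,0,0],[0,0,0]],[0.06,[0.015,0,0],[0,0,0]],[0.06,[0.012,0,0],[0,0,0]],[0.06,[0.008,0,0],[0,0,0]],[0.06,[0,0,0],[0,0,0]],[0.06,[0,0,0],[0,0,0]],[0.06,[0,0,0],[0,0,0]],[0.06,[0,0,0],[0,0,0]]]'
python3 d.py .416 .2844 .027 -71.92
```

```text
t: 7.05
tool_pos: [0.4165, 0.284, 0.0279]
tool_rot: [2.053, 0.327, -2.049]
contact_force: [0.6, -0.0, -0.1]
opening: 0.0603
t 7.05 pos [0.4165 0.284  0.0279] yang -71.9 open 0.0603 F [ 0.6 -0.  -0.1] q [ 0.45 -0.06  2.03 -0.    1.17  1.71]
shift tool-now [ 0.0009 -0.0006  0.0003] shift in target axes [ 0.0009 -0.0006  0.0003] len 0.0010963959176100695 turn deg [ 0.0218 -0.1178  0.015 ]
```

```bash

python3 -m handwheel '[[0.03,[0,0,0],[0,0,0]],[0.03,[0,0,0],[0,0,0]],[0.03,[0,0,0],[0,0,0]],[0.03,[0,0,0],[0,0,0]],[0.03,[0,0,0],[0,0,0]]]' 60
python3 d.py .416 .2844 .027 -71.92
```

```text
t: 7.47
tool_pos: [0.4156, 0.2835, 0.0268]
tool_rot: [2.051, 0.327, -2.051]
contact_force: [-0.3, 0.4, -0.5]
opening: 0.0304
t 7.47 pos [0.4156 0.2835 0.0268] yang -71.9 open 0.0304 F [-0.3  0.4 -0.5] q [ 0.45 -0.06  2.03  0.    1.17  1.71]
shift tool-now [-0.0002 -0.0007 -0.0006] shift in target axes [-0.0002 -0.0007 -0.0006] len 0.0009624846460431156 turn deg [ 0.0236 -0.0051  0.0011]
```

```bash
python3 - <<'E'
from h import *
save("scene","s4",(190,190,320,320),5)
E
```

```text
(no output)
```

View pics/s4.png

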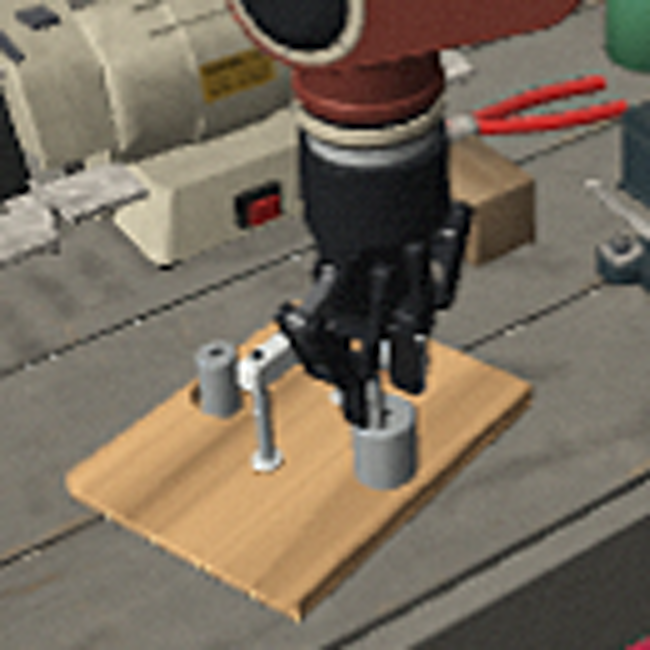

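```bash
python3 - <<'E'
from h import *
o=ctrl.get_obs();print(o["opening"])
for n,off in(("scene",190),):
  for P in ([.416,.284,.027],[.416,.2844,.056],[.416,.2844,.016],[.416-.31*-.02,.2844+.019,.027+.005]):
    print(P,(proj(P,n)[0]-off+.5)*5)
# tilted tool check
print(R.from_rotvec(o["tool_rot"]).as_matrix())
E
```

```text
0.029435520156329695
[0.416, 0.284, 0.027] [387.93264873 453.84554675]
[0.416, 0.2844, 0.056] [384.9684834  412.95051862]
[0.416, 0.2844, 0.016] [388.19125038 469.46986538]
[0.42219999999999996, 0.3034, 0.032] [351.0536613  455.47407807]
[[ 3.80678679e-05  3.10682925e-01 -9.50513608e-01]
 [ 2.29707552e-05 -9.50513609e-01 -3.10682924e-01]
 [-9.99999999e-01 -1.00069789e-05 -4.33206479e-05]]
```

```bash
python3 - <<'E'
from h import *
print((proj([.4152,.2816,.1789],"scene")[0]-[190,150])*4)
for z in(.18,.19,.2,.21): print(z,(proj([.4152,.2816,z],"scene")[0]-[190,150])*4)
im=ctrl.get_image("scene"); cv2.imwrite("pics/s5.png",cv2.resize(im[215:300,230:310],None,fx=7,fy=7,interpolation=cv2.INTER_CUBIC)[:,:,::-1])
im=ctrl.get_image("top"); cv2.imwrite("pics/t5.png",cv2.resize(im[190:270,190:290],None,fx=7,fy=7,interpolation=cv2.INTER_CUBIC)[:,:,::-1])
E
```

```text
[301.97423722 336.6406461 ]
0.18 [301.89775058 335.20577903]
0.19 [301.19949727 322.08716065]
0.2 [300.4959565  308.83331414]
0.21 [299.78709216 295.44248174]
```

View pics/s5.png

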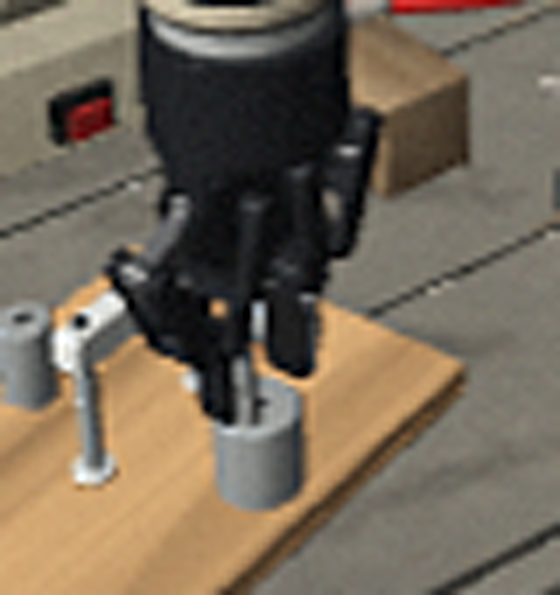

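View pics/t5.png

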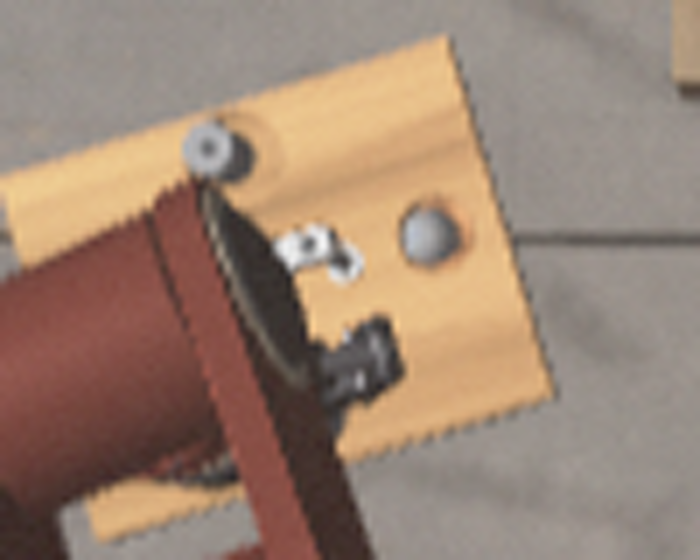

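```bash
python3 - <<'E'
from h import *
for z in(.03,.06,.09,.12,.15): print(z,(proj([.425,.257,z],"top")[0]-190)*7, (proj([.425,.257,z],"scene")[0]-[230,215])*7,(proj([.416,.284,z],"scene")[0]-[230,215])*7)
E
```

```text
0.03 [362.27239863 390.267313  ] [304.23200514 411.04144511] [259.27057905 450.99390139]
0.06 [347.87143069 385.68616487] [301.56269141 351.79632642] [255.87716513 391.12931951]
0.09 [332.81826101 380.8977897 ] [298.83541464 290.80885293] [252.40581663 329.4604879 ]
0.12 [317.06753045 375.88779285] [296.04890597 228.01251624] [248.85460871 265.91657586]
0.15 [300.56957124 370.64041404] [293.20192165 163.33809497] [245.22162849 200.42375215]
```

```bash
python3 - <<'E'
from h import *
S=np.load("scene0.npy"); v=cv2.resize(S[90:190,470:590],None,fx=6,fy=6,interpolation=cv2.INTER_CUBIC)[:,:,::-1].copy()
for z,c in((.199,(0,255,0)),(.212,(255,0,255)),(.24,(255,255,0))):
    q=(proj([.1743,-.5995,z],"scene")[0]-[470,90]+.5)*6; cv2.circle(v,tuple(map(int,q)),4,c,-1)
cv2.imwrite("pics/s6.png",v)
S=np.load("top0.npy"); print(proj([.1743,-.5995,.2],"top"))
E
python3 -m handwheel '[[0.06,[0,0,0],[0,0,0]],[0.06,[0,0,0],[0,0,0]],[0.06,[0,0,0],[0,0,0]],[0.06,[0,0,0],[0,0,0]]]'
python3 - <<'E'
from h import *
im=ctrl.get_image("scene"); cv2.imwrite("pics/s7.png",cv2.resize(im[215:300,230:310],None,fx=7,fy=7,interpolation=cv2.INTER_CUBIC)[:,:,::-1])
E
```

```text
[[565.63847948 343.81119342]]
t: 7.95
tool_pos: [0.4156, 0.2835, 0.0267]
tool_rot: [2.051, 0.327, -2.051]
contact_force: [0.7, 1.0, -0.2]
opening: 0.0604
```

View pics/s6.png

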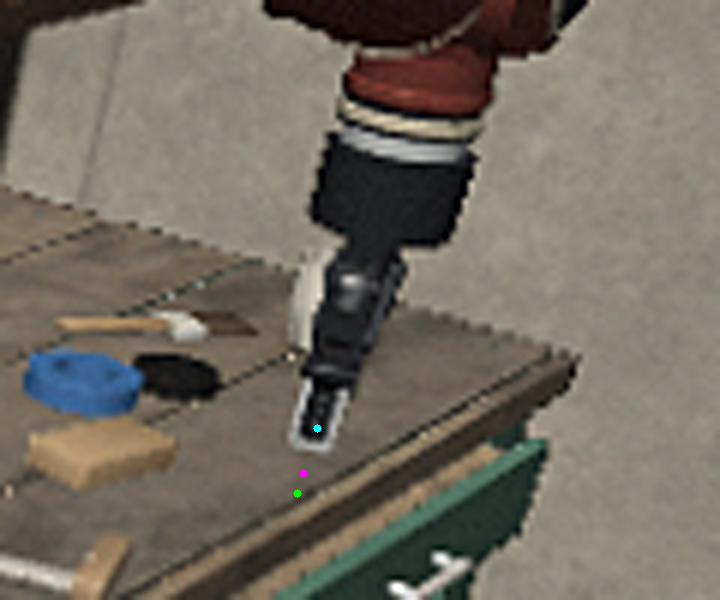

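View pics/s7.png

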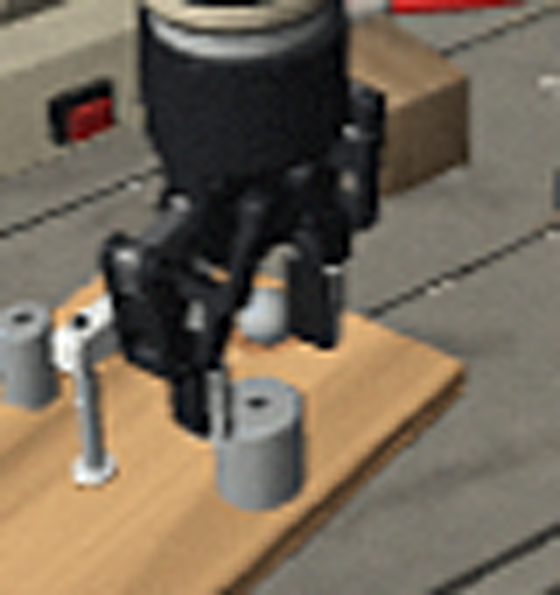

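```bash

python3 -m handwheel '[[0.06,[0.005,0,0],[0,0,0]],[0.06,[0.005,0,0],[0,0,0]],[0.06,[0.003,0,0],[0,0,0]],[0.06,[0,0,0],[0,0,0]],[0.06,[0,0,0],[0,0,0]]]'
python3 - <<'E'
from h import *
im=ctrl.get_image("scene"); cv2.imwrite("pics/s8.png",cv2.resize(im[215:300,230:310],None,fx=7,fy=7,interpolation=cv2.INTER_CUBIC)[:,:,::-1])
E
```

```text
t: 8.42
tool_pos: [0.4152, 0.2833, 0.0131]
tool_rot: [2.05, 0.326, -2.052]
contact_force: [0.4, 0.9, 0.5]
opening: 0.06
```

View pics/s8.png

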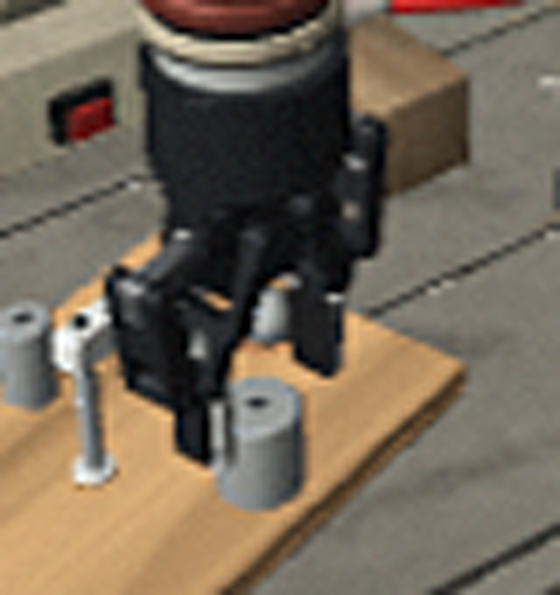

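```bash

python3 -m handwheel '[[0.03,[0,0,0],[0,0,0]],[0.03,[0,0,0],[0,0,0]],[0.03,[0,0,0],[0,0,0]],[0.03,[0,0,0],[0,0,0]]]' 20
python3 - <<'E'
from h import *
im=ctrl.get_image("scene"); cv2.imwrite("pics/s9.png",cv2.resize(im[215:300,230:310],None,fx=7,fy=7,interpolation=cv2.INTER_CUBIC)[:,:,::-1])
E
```

```text
t: 8.8
tool_pos: [0.4159, 0.2839, 0.0143]
tool_rot: [2.052, 0.327, -2.05]
contact_force: [-1.8, 1.8, 2.3]
opening: 0.0347
```

View pics/s9.png

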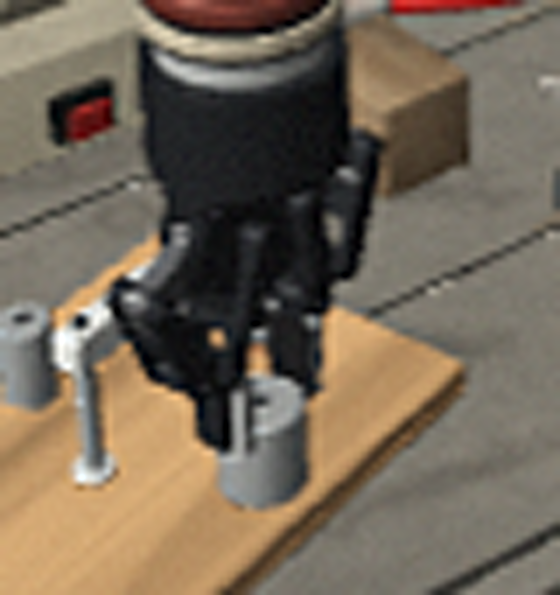

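```bash

python3 -m handwheel '[[0.06,[0,0,0],[0,0,0]],[0.06,[0,0,0],[0,0,0]],[0.06,[0.003,0,0],[0,0,0]],[0.06,[0.003,0,0],[0,0,0]],[0.06,[0,0,0],[0,0,0]]]'
python3 -m handwheel '[[0.06,[0.003,0,0],[0,0,0]],[0.06,[0.003,0,0],[0,0,0]],[0.06,[0,0,0],[0,0,0]]]'
python3 - <<'E'
from h import *
im=ctrl.get_image("scene"); cv2.imwrite("pics/s10.png",cv2.resize(im[215:300,230:310],None,fx=7,fy=7,interpolation=cv2.INTER_CUBIC)[:,:,::-1])
E
```

```text
t: 9.27
tool_pos: [0.4149, 0.2831, 0.0066]
tool_rot: [2.049, 0.326, -2.052]
contact_force: [-0.2, 0.3, 0.2]
opening: 0.0601
t: 9.52
tool_pos: [0.415, 0.2832, 0.0008]
tool_rot: [2.049, 0.326, -2.052]
contact_force: [0.1, 0.7, -0.1]
opening: 0.0601
```

View pics/s10.png

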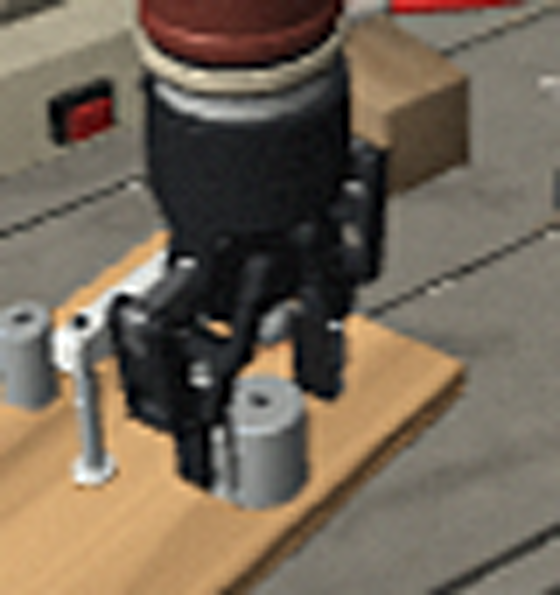

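```bash

python3 -m handwheel '[[0.03,[0,0,0],[0,0,0]],[0.03,[0,0,0],[0,0,0]],[0.03,[0,0,0],[0,0,0]],[0.03,[0,0,0],[0,0,0]],[0.03,[0,0,0],[0,0,0]]]' 60
python3 - <<'E'
from h import *
im=ctrl.get_image("scene"); cv2.imwrite("pics/s11.png",cv2.resize(im[215:300,230:310],None,fx=7,fy=7,interpolation=cv2.INTER_CUBIC)[:,:,::-1])
E
```

```text
t: 9.98
tool_pos: [0.416, 0.2838, 0.0022]
tool_rot: [2.052, 0.327, -2.05]
contact_force: [-0.0, 0.5, 2.4]
opening: 0.0339
```

View pics/s11.png

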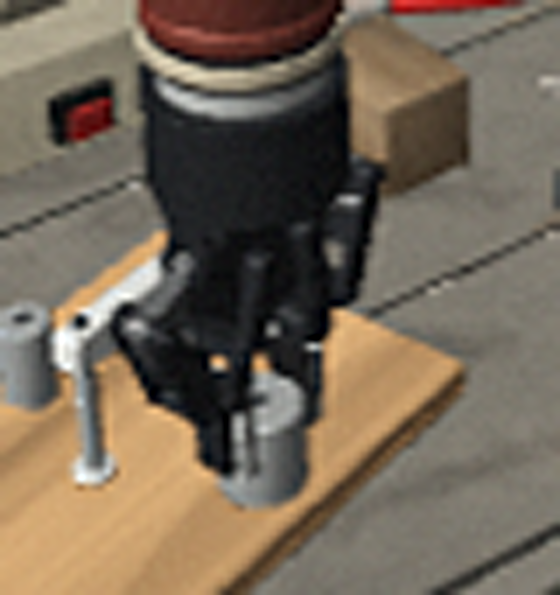

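```bash

python3 -m handwheel '[[0.03,[-0.005,0,0],[0,0,0]],[0.03,[-0.01,0,0],[0,0,0]],[0.03,[-0.01,0,0],[0,0,0]],[0.03,[0,0,0],[0,0,0]],[0.03,[0,0,0],[0,0,0]]]' 60
python3 - <<'E'
from h import *
im=ctrl.get_image("scene"); cv2.imwrite("pics/s12.png",cv2.resize(im[215:300,230:310],None,fx=7,fy=7,interpolation=cv2.INTER_CUBIC)[:,:,::-1])
E
```

```text
t: 10.45
tool_pos: [0.4164, 0.2839, 0.0279]
tool_rot: [2.053, 0.327, -2.049]
contact_force: [0.3, -1.3, -2.8]
opening: 0.0343
```

View pics/s12.png

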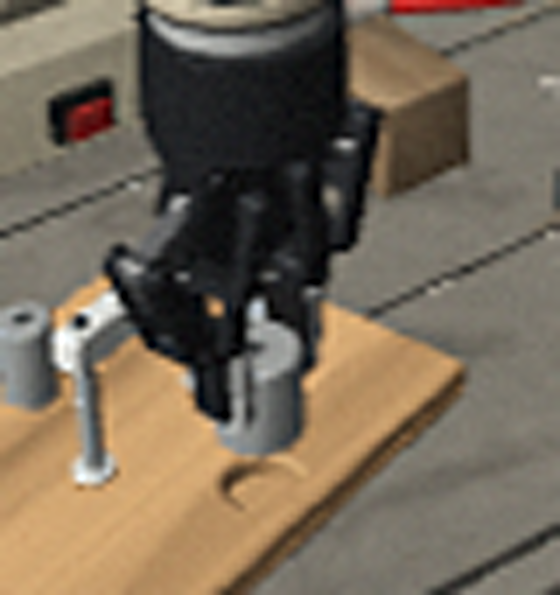

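```bash

python3 -m handwheel '[[0.03,[0,-0.012,0],[0,0,0]],[0.03,[0,-0.02,0],[0,0,0]],[0.03,[0,-0.02,0],[0,0,0]],[0.03,[0,-0.014,0],[0,0,0]],[0.03,[0,-0.006,0],[0,0,0]],[0.03,[0.008,0,0],[0,0,0]],[0.03,[0.008,0,0],[0,0,0]],[0.03,[0.005,0,0],[0,0,0]],[0.03,[0,0,0],[0,0,0]],[0.03,[0,0,0],[0,0,0]]]' 60
python3 -m handwheel '[[0.03,[0.002,0,0],[0,0,0]],[0.03,[0,0,0],[0,0,0]]]'
python3 - <<'E'
from h import *
im=ctrl.get_image("scene"); cv2.imwrite("pics/s13.png",cv2.resize(im[215:315,210:310],None,fx=6,fy=6,interpolation=cv2.INTER_CUBIC)[:,:,::-1])
E
```

```text
t: 11.33
tool_pos: [0.3927, 0.3509, 0.0046]
tool_rot: [2.049, 0.325, -2.053]
contact_force: [0.3, -0.1, -3.4]
opening: 0.0344
t: 11.5
tool_pos: [0.3935, 0.3517, 0.0037]
tool_rot: [2.051, 0.326, -2.051]
contact_force: [-0.1, -0.3, -3.4]
opening: 0.0341
```

View pics/s13.png

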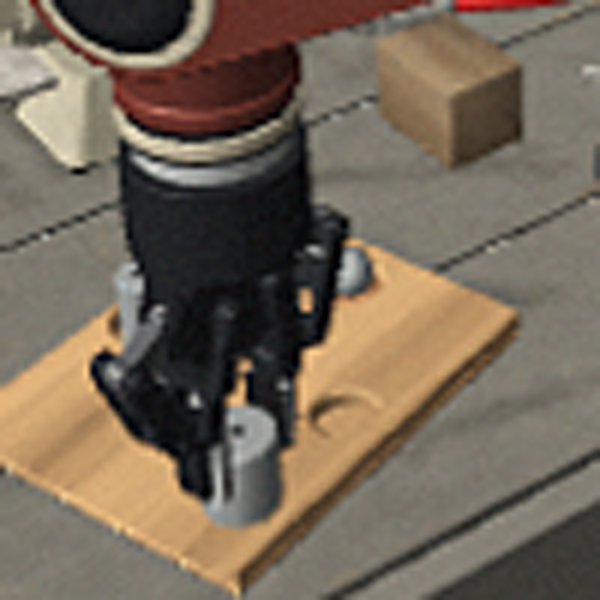

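```bash

python3 -m handwheel '[[0.03,[0.0015,0,0],[0,0,0]],[0.03,[0.001,0,0],[0,0,0]],[0.03,[0,0,0],[0,0,0]]]'
```

```text
t: 11.8
tool_pos: [0.3938, 0.3522, 0.0022]
tool_rot: [2.052, 0.327, -2.05]
contact_force: [-1.8, -2.0, 3.3]
opening: 0.0341
```

```bash

python3 -m handwheel '[[0.058,[0,0,0],[0,0,0]],[0.058,[0,0,0],[0,0,0]],[0.058,[0,0,0],[0,0,0]],[0.058,[-0.015,0,0],[0,0,0]],[0.058,[-0.03,0,0],[0,0,0]],[0.058,[-0.03,0,0],[0,0,0]],[0.058,[-0.02,0,0],[0,0,0]],[0.058,[0,0,0],[0,0,0]]]'
python3 d.py .5293 .3250 .10 -71.92
```

```text
t: 12.47
tool_pos: [0.3966, 0.3543, 0.1023]
tool_rot: [2.063, 0.332, -2.043]
contact_force: [0.9, 0.2, 0.8]
opening: 0.0581
t 12.47 pos [0.3966 0.3543 0.1023] yang -71.89 open 0.0581 F [0.9 0.2 0.8] q [ 0.59 -0.1   1.93  0.    1.3   1.84]
shift tool-now [ 0.0033  0.0692 -0.117 ] shift in target axes [ 0.0023  0.0691 -0.1171] len 0.13595845941935433 turn deg [ 0.0331 -0.5837  0.1677]
```

```bash

python3 -m handwheel '[[0.058,[0,0.017,-0.029],[0,0,0]],[0.058,[0,0.017,-0.029],[0,0,0]],[0.058,[0,0.017,-0.029],[0,0,0]],[0.058,[0,0.018,-0.029],[0,0,0]],[0.058,[0.02,0,0],[0,0,0]],[0.058,[0,0,0],[0,0,0]],[0.058,[0,0,0],[0,0,0]],[0.058,[0,0,0],[0,0,0]]]'
python3 d.py .5293 .3250 .00 -71.92
python3 - <<'E'
from h import *
save("top","t4",(170,170,330,290),5)
save("scene","s14",(190,190,320,320),5)
E
```

```text
t: 13.13
tool_pos: [0.5237, 0.3225, 0.0755]
tool_rot: [2.048, 0.327, -2.052]
contact_force: [-0.8, 1.6, 1.1]
opening: 0.0578
t 13.13 pos [0.5237 0.3225 0.0755] yang -71.86 open 0.0578 F [-0.8  1.6  1.1] q [0.43 0.14 1.74 0.   1.27 1.68]
shift tool-now [ 0.0755 -0.0007 -0.0062] shift in target axes [ 0.0755 -0.0007 -0.0061] len 0.07574026424753375 turn deg [ 0.0613  0.1038 -0.0009]
```

View pics/t4.png

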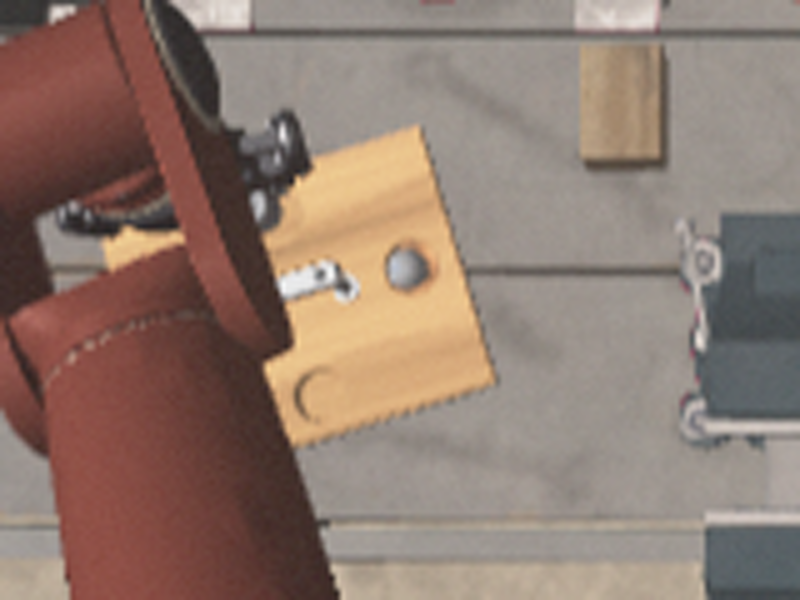

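View pics/s14.png

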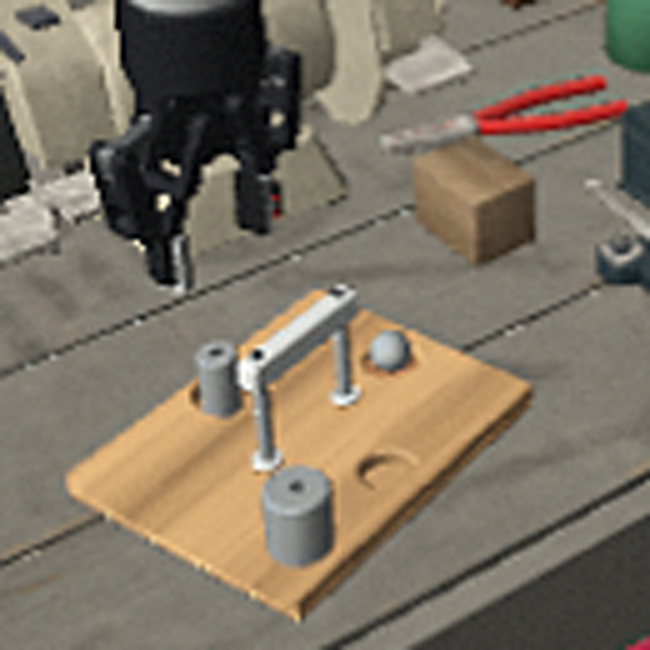

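```bash
python3 - <<'E'
from h import *
for z in (.08,.0845,.09,.1,.11,.12):print(z,(proj([.5237,.3225,z],"scene")[0]-190+.5)*5)
E
```

```text
0.08 [220.84104328 307.20249349]
0.0845 [220.15050645 300.71836455]
0.09 [219.30338414 292.7560422 ]
0.1 [217.75428581 278.17320089]
0.11 [216.19365728 263.45232814]
0.12 [214.62140764 248.59176211]
```

```bash

python3 -m handwheel '[[0.058,[0.015,0,-0.004],[0,0,0]],[0.058,[0.015,0,0],[0,0,0]],[0.058,[0.012,0,0],[0,0,0]],[0.058,[0,0,0],[0,0,0]],[0.058,[0,0,0],[0,0,0]],[0.058,[0,0,0],[0,0,0]],[0.058,[0,0,0],[0,0,0]]]'
python3 d.py .5293 .3250 -.011 -71.92
```

```text
t: 13.82
tool_pos: [0.5295, 0.3242, 0.0356]
tool_rot: [2.053, 0.328, -2.049]
contact_force: [0.6, -0.9, -0.2]
opening: 0.0579
t 13.82 pos [0.5295 0.3242 0.0356] yang -71.88 open 0.0579 F [ 0.6 -0.9 -0.2] q [ 0.43  0.19  1.75 -0.    1.2   1.68]
shift tool-now [ 0.0466 -0.0008 -0.    ] shift in target axes [ 0.0466 -0.0009 -0.0001] len 0.046572931903349435 turn deg [ 0.0375 -0.1224  0.0134]
```

```bash

python3 -m handwheel '[[0.058,[0.012,-0.0008,0],[0,0,0]],[0.058,[0.012,0,0],[0,0,0]],[0.058,[0.008,0,0],[0,0,0]],[0.058,[0.006,0,0],[0,0,0]],[0.058,[0.004,0,0],[0,0,0]],[0.058,[0,0,0],[0,0,0]],[0.058,[0,0,0],[0,0,0]]]'
python3 - <<'E'
from h import *
save("scene","s15",(200,200,300,300),6)
E
python3 d.py .5293 .3250 -.011 -71.92
```

```text
t: 14.4
tool_pos: [0.5283, 0.3243, -0.0082]
tool_rot: [2.05, 0.326, -2.051]
contact_force: [-0.1, 0.3, 0.1]
opening: 0.058
t 14.45 pos [ 0.5287  0.3245 -0.0076] yang -71.9 open 0.0582 F [ 0.7 -0.2  0.2] q [ 0.43  0.25  1.76 -0.    1.13  1.69]
shift tool-now [ 0.0034 -0.0003 -0.0007] shift in target axes [ 0.0034 -0.0003 -0.0007] len 0.00344355416652395 turn deg [ 0.0214 -0.0178  0.0014]
```

View pics/s15.png

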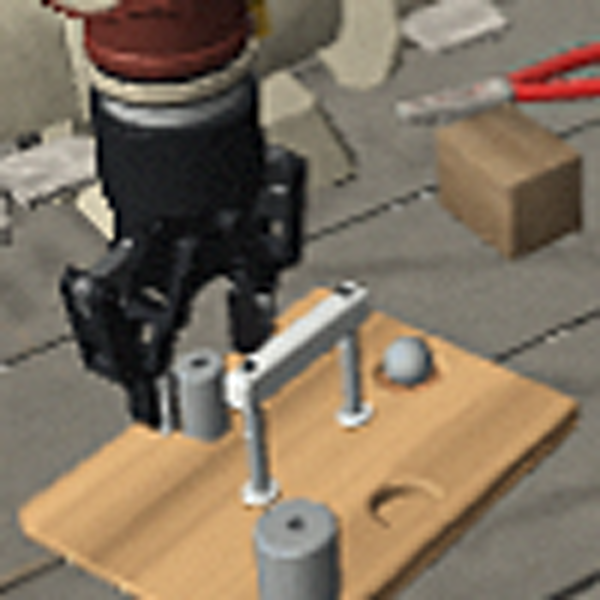

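```bash

python3 -m handwheel '[[0.018,[0,0,0],[0,0,0]],[0.018,[0,0,0],[0,0,0]],[0.018,[0,0,0],[0,0,0]],[0.018,[0,0,0],[0,0,0]],[0.018,[0,0,0],[0,0,0]],[0.018,[0,0,0],[0,0,0]]]' 40
python3 -m handwheel '[[0.018,[-0.005,0,0],[0,0,0]],[0.018,[-0.01,0,0],[0,0,0]],[0.018,[-0.015,0,0],[0,0,0]],[0.018,[0,0,0],[0,0,0]],[0.018,[0,0,0],[0,0,0]]]' 40
python3 - <<'E'
from h import *
save("scene","s16",(200,200,300,300),6)
E
python3 d.py .5293 .3250 -.011 -71.92
```

```text
t: 14.95
tool_pos: [0.5289, 0.3248, -0.007]
tool_rot: [2.052, 0.327, -2.05]
contact_force: [-0.2, 0.6, 3.3]
opening: 0.023
t: 15.37
tool_pos: [0.5294, 0.3248, 0.0235]
tool_rot: [2.054, 0.327, -2.049]
contact_force: [0.9, -0.4, -1.0]
opening: 0.0226
t 15.42 pos [0.5286 0.3244 0.0224] yang -71.9 open 0.0225 F [-0.5 -0.4 -1.5] q [ 0.43  0.21  1.75 -0.    1.18  1.69]
shift tool-now [ 0.0334 -0.0003 -0.0009] shift in target axes [ 0.0334 -0.0003 -0.0009] len 0.033397687769649846 turn deg [ 0.0222 -0.0307  0.0004]
```

View pics/s16.png

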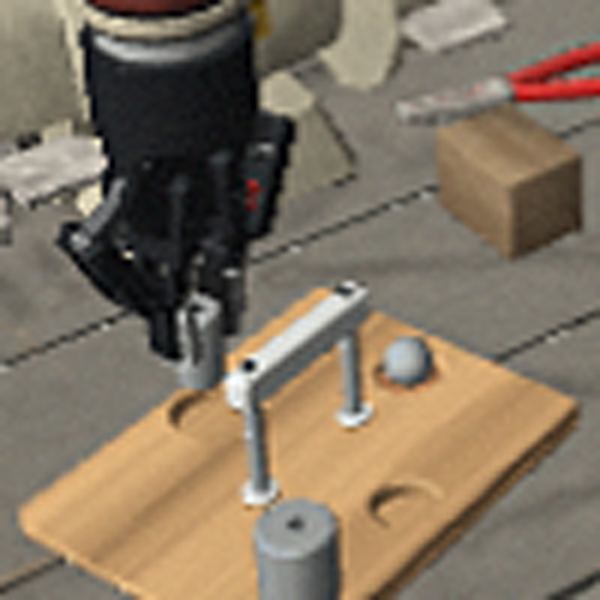

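```bash
python3 - <<'E'
from h import *
P=np.array([.4172,.2836,.016]);a=np.linspace(0,2*np.pi,40)
c=P+.015*np.c_[np.cos(a),np.sin(a),0*a]
L=np.array([.5274,.3196,.016])+.021*np.c_[np.cos(a),np.sin(a),0*a]
t=ctrl.get_image("top");s=ctrl.get_image("scene")
def ov(im,n,x0,y0,w,sc):
    v=cv2.resize(im[y0:y0+w,x0:x0+w],None,fx=sc,fy=sc,interpolation=cv2.INTER_CUBIC)[:,:,::-1].copy()
    for q in np.vstack([proj(c,n),proj(L,n)]): cv2.circle(v,(int((q[0]-x0+.5)*sc),int((q[1]-y0+.5)*sc)),1,(0,255,0),-1)
    return v
cv2.imwrite("pics/ov.png",np.hstack([ov(t,"top",215,235,30,13),ov(s,"scene",220,255,60,6)[:390,:400-10]]))
E
```

```text
Traceback (most recent call last):
ValueError: all the input array dimensions except for the concatenation axis must match exactly, but along dimension 0, the array at index 0 has size 390 and the array at index 1 has size 360
```

```bash
cat > ov.py <<'E'
from h import *
P=np.array([.4172,.2836,.016]);a=np.linspace(0,2*np.pi,40)
c=P+.015*np.c_[np.cos(a),np.sin(a),0*a]
L=np.array([.5274,.3196,.016])+.021*np.c_[np.cos(a),np.sin(a),0*a]
t=ctrl.get_image("top");s=ctrl.get_image("scene")
def ov(im,n,x0,y0,w,sc):
    v=cv2.resize(im[y0:y0+w,x0:x0+w],(390,390),interpolation=cv2.INTER_CUBIC)[:,:,::-1].copy(); sc=390/w
    for q in np.vstack([proj(c,n),proj(L,n)]): cv2.circle(v,(int((q[0]-x0+.5)*sc),int((q[1]-y0+.5)*sc)),1,(0,255,0),-1)
    return v
cv2.imwrite("pics/ov.png",np.hstack([ov(t,"top",215,235,30,13),ov(s,"scene",220,250,60,6)]))
E
python3 ov.py
```

```text
(no output)
```

View pics/ov.png

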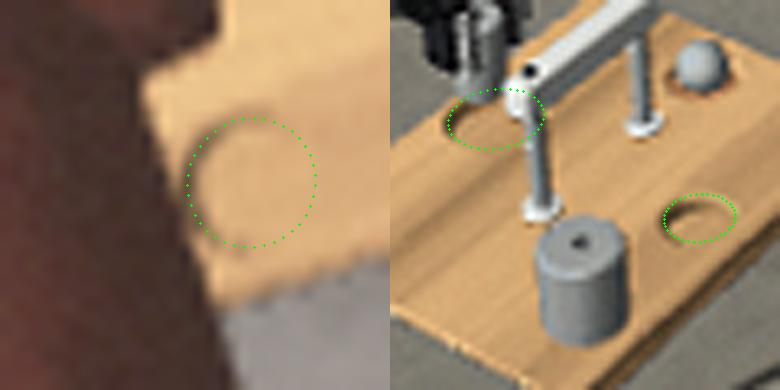

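```bash

python3 -m handwheel '[[0.018,[-0.02,0,0],[0,0,0]],[0.018,[-0.03,0,0],[0,0,0]],[0.018,[-0.025,0,0.005],[0,0,0]],[0.018,[0,0.001,0.02],[0,0,0]],[0.018,[0,0.001,0.025],[0,0,0]],[0.018,[0,0.001,0.025],[0,0,0]],[0.018,[0,0.001,0.025],[0,0,0]],[0.018,[0,0,0.0176],[0,0,0]],[0.018,[0.015,0,0],[0,0,0]],[0.018,[0.02,0,0],[0,0,0]]]' 40
python3 -m handwheel '[[0.018,[0.02,0,0],[0,0,0]],[0.018,[0,0,0],[0,0,0]],[0.018,[0,0,0],[0,0,0]],[0.018,[0,0,0],[0,0,0]],[0.018,[0,0,0],[0,0,0]]]' 40
python3 d.py .4172 .2838 -.007 -71.92
```

```text
t: 16.45
tool_pos: [0.4185, 0.2846, 0.0636]
tool_rot: [2.056, 0.329, -2.047]
contact_force: [0.5, -0.1, -1.9]
opening: 0.0227
t: 16.87
tool_pos: [0.4191, 0.2846, 0.0437]
tool_rot: [2.054, 0.327, -2.049]
contact_force: [0.8, -0.9, -1.2]
opening: 0.0226
t 16.87 pos [0.4191 0.2846 0.0437] yang -71.9 open 0.0226 F [ 0.8 -0.9 -1.2] q [ 0.45 -0.08  2.02  0.    1.2   1.7 ]
shift tool-now [0.0507 0.0002 0.0022] shift in target axes [0.0507 0.0002 0.002 ] len 0.050769975358953924 turn deg [ 0.0219 -0.1403  0.0199]
```

```bash

python3 -m handwheel '[[0.018,[0.01,0,0.0015],[0,0,0]],[0.018,[0.015,0,0],[0,0,0]],[0.018,[0.009,0,0],[0,0,0]],[0.018,[0,0,0],[0,0,0]],[0.018,[0,0,0],[0,0,0]],[0.018,[0,0,0],[0,0,0]]]' 40
python3 d.py .4172 .2838 -.007 -71.92
python3 - <<'E'
from h import *
im=ctrl.get_image("scene"); cv2.imwrite("pics/s17.png",cv2.resize(im[215:300,230:310],None,fx=7,fy=7,interpolation=cv2.INTER_CUBIC)[:,:,::-1])
print((proj([.4172,.2838,.016],"scene")[0]-[230,215]+.5)*7)
E
```

```text
t: 17.37
tool_pos: [0.4169, 0.2838, 0.0086]
tool_rot: [2.052, 0.327, -2.05]
contact_force: [-0.2, -0.2, -0.7]
opening: 0.0226
t 17.37 pos [0.4169 0.2838 0.0086] yang -71.9 open 0.0226 F [-0.2 -0.2 -0.7] q [ 0.45 -0.03  2.04 -0.    1.13  1.7 ]
shift tool-now [ 0.0156  0.0001 -0.0003] shift in target axes [ 0.0156  0.0001 -0.0003] len 0.01564476113945998 turn deg [ 0.022  -0.0378  0.0041]
[263.08744334 479.98020102]
```

View pics/s17.png

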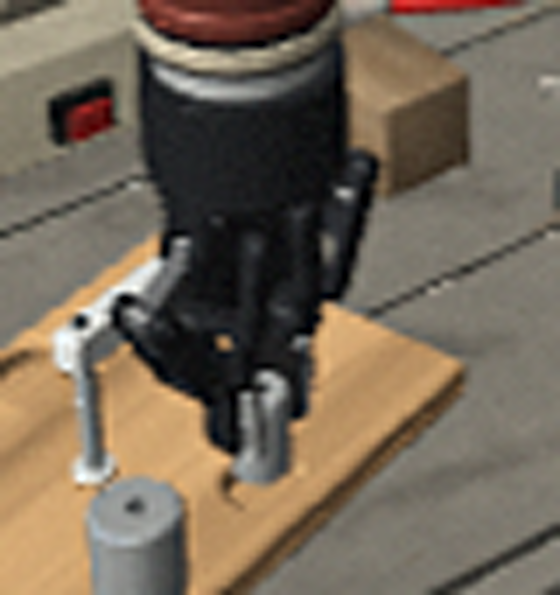

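```bash

python3 -m handwheel '[[0.018,[0.004,0,0],[0,0,0]],[0.018,[0.004,0,0],[0,0,0]],[0.018,[0.003,0,0],[0,0,0]],[0.018,[0,0,0],[0,0,0]]]' 40
python3 -m handwheel '[[0.018,[0.002,0,0],[0,0,0]],[0.018,[0.001,0,0],[0,0,0]],[0.018,[0,0,0],[0,0,0]]]' 40
python3 d.py .4172 .2838 -.007 -71.92
```

```text
t: 17.75
tool_pos: [0.4158, 0.2833, -0.0037]
tool_rot: [2.049, 0.326, -2.052]
contact_force: [0.3, 0.1, -1.8]
opening: 0.0227
t: 18.0
tool_pos: [0.4163, 0.2835, -0.0061]
tool_rot: [2.05, 0.327, -2.051]
contact_force: [-1.0, -0.4, -1.3]
opening: 0.0225
t 18.0 pos [ 0.4163  0.2835 -0.0061] yang -71.9 open 0.0225 F [-1.  -0.4 -1.3] q [ 0.45 -0.01  2.04  0.    1.11  1.7 ]
shift tool-now [ 0.0009  0.     -0.0009] shift in target axes [ 0.0009  0.     -0.0009] len 0.001300700603901871 turn deg [ 0.022   0.0275 -0.003 ]
```

```bash

python3 -m handwheel '[[0.04,[0.001,0,0],[0,0,0]],[0.04,[0,0,0],[0,0,0]],[0.04,[0,0,0],[0,0,0]],[0.04,[-0.01,0,0],[0,0,0]],[0.04,[-0.02,0,0],[0,0,0]],[0.058,[-0.03,0,0],[0,0,0]],[0.058,[-0.03,-0.01,0],[0,0,0]],[0.058,[0,-0.02,0],[0,0,0]],[0.058,[0,-0.02,0],[0,0,0]],[0.058,[0,-0.02,0],[0,0,0]]]' 40
python3 -m handwheel '[[0.058,[0,0,0],[0,0,0]],[0.058,[0,0,0],[0,0,0]]]'
python3 ov.py; python3 - <<'E'
from h import *
save("scene","s18",(190,190,320,320),5)
E
```

```text
t: 18.83
tool_pos: [0.3955, 0.3514, 0.0856]
tool_rot: [2.055, 0.328, -2.048]
contact_force: [-0.0, -0.0, -0.1]
opening: 0.0581
t: 19.0
tool_pos: [0.3948, 0.3507, 0.0841]
tool_rot: [2.051, 0.329, -2.049]
contact_force: [0.1, -0.4, 0.8]
opening: 0.058
```

View pics/s18.png

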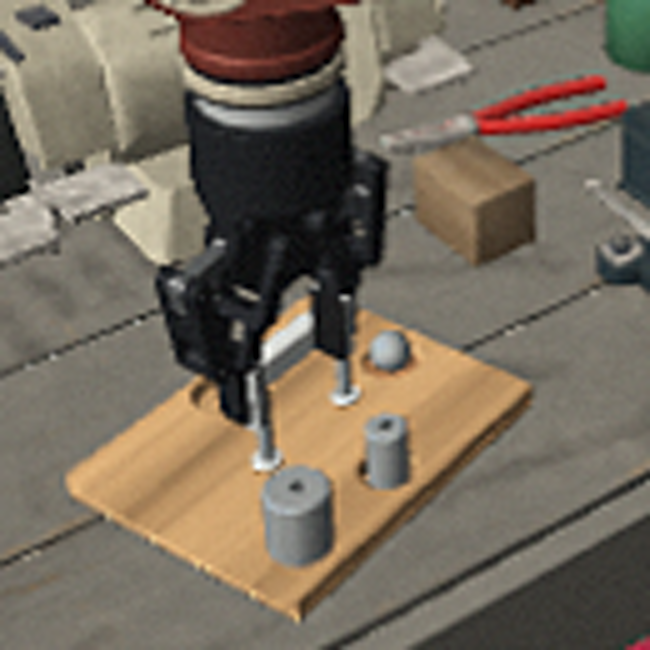

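```bash
python3 - <<'E'
from h import *
c=lambda u:(190+(u[0]+.5)/5-.5,190+(u[1]+.5)/5-.5)
print("L",onz(c((297,487)),"scene",.056),"S",onz(c((386,424)),"scene",.046),onz(c((386,424)),"scene",.056))
E
python3 d.py .394 .3525 .002 -71.92
```

```text
L [0.39417879 0.35145151 0.056     ] S [0.4176927  0.28284704 0.046     ] [0.40754343 0.28888608 0.056     ]
t 19.15 pos [0.395  0.3495 0.0834] yang -71.93 open 0.0579 F [-0.4  0.4  0.4] q [ 0.58 -0.08  1.94 -0.    1.28  1.84]
shift tool-now [ 0.0814 -0.0032  0.    ] shift in target axes [ 0.0814 -0.0031  0.    ] len 0.08142920708925068 turn deg [-0.0125 -0.0022 -0.0173]
```

```bash

python3 -m handwheel '[[0.058,[0.02,-0.002,0],[0,0,0]],[0.058,[0.02,0,0],[0,0,0]],[0.058,[0.018,0,0],[0,0,0]],[0.058,[0.012,0,0],[0,0,0]],[0.058,[0.007,0,0],[0,0,0]],[0.058,[0.003,0,0],[0,0,0]],[0.058,[0,0,0],[0,0,0]],[0.058,[0,0,0],[0,0,0]]]'
python3 d.py .394 .352 .002 -71.92
python3 -m handwheel '[[0.03,[0,0,0],[0,0,0]],[0.03,[0,0,0],[0,0,0]],[0.03,[0,0,0],[0,0,0]],[0.03,[0,0,0],[0,0,0]],[0.03,[0,0,0],[0,0,0]]]' 60
python3 d.py .394 .352 .002 -71.92
```

```text
t: 19.82
tool_pos: [0.3948, 0.3524, 0.004]
tool_rot: [2.052, 0.327, -2.05]
contact_force: [0.4, -0.2, 0.1]
opening: 0.058
t 19.82 pos [0.3948 0.3524 0.004 ] yang -71.91 open 0.058 F [ 0.4 -0.2  0.1] q [ 0.59  0.03  1.98 -0.    1.13  1.84]
shift tool-now [0.002  0.0001 0.0009] shift in target axes [0.002  0.0001 0.0009] len 0.0022276193642397414 turn deg [ 0.0111 -0.0736  0.0196]
t: 20.23
tool_pos: [0.3952, 0.3528, 0.0047]
tool_rot: [2.054, 0.328, -2.049]
contact_force: [-0.2, -0.5, 5.5]
opening: 0.0343
t 20.23 pos [0.3952 0.3528 0.0047] yang -71.89 open 0.0343 F [-0.2 -0.5  5.5] q [ 0.59  0.03  1.98 -0.    1.13  1.84]
shift tool-now [0.0027 0.0004 0.0014] shift in target axes [0.0027 0.0004 0.0014] len 0.0030971787425861275 turn deg [ 0.0287 -0.1419  0.0367]
```

```bash

python3 -m handwheel '[[0.03,[-0.01,0,0],[0,0,0]],[0.03,[-0.025,0,0],[0,0,0]],[0.03,[-0.03,0,0],[0,0,0]],[0.03,[-0.025,0,0],[0,0,0]],[0.03,[-0.01,0.007,-0.011],[0,0,0]],[0.03,[0,0.016,-0.026],[0,0,0]],[0.03,[0,0.018,-0.028],[0,0,0]],[0.03,[0,0.016,-0.026],[0,0,0]],[0.03,[0,0.010,-0.018],[0,0,0]],[0.03,[0,0.005,-0.007],[0,0,0]]]' 60
python3 -m handwheel '[[0.03,[0.015,0,0],[0,0,0]],[0.03,[0.02,0,0],[0,0,0]],[0.03,[0.02,0,0],[0,0,0]],[0.03,[0,0,0],[0,0,0]],[0.03,[0,0,0],[0,0,0]],[0.03,[0,0,0],[0,0,0]]]' 60
python3 d.py .528 .320 -.0055 -71.92
```

```text
t: 21.07
tool_pos: [0.5292, 0.318, 0.102]
tool_rot: [2.051, 0.323, -2.052]
contact_force: [-0.4, -0.2, -3.0]
opening: 0.0338
t: 21.57
tool_pos: [0.5268, 0.3198, 0.0487]
tool_rot: [2.051, 0.327, -2.051]
contact_force: [-0.4, -0.3, -2.7]
opening: 0.0343
t 21.57 pos [0.5268 0.3198 0.0487] yang -71.88 open 0.0343 F [-0.4 -0.3 -2.7] q [0.42 0.17 1.75 0.   1.22 1.68]
shift tool-now [ 0.0542  0.0002 -0.0012] shift in target axes [ 0.0542  0.0002 -0.0012] len 0.054189927749036436 turn deg [ 0.0373 -0.0083  0.0043]
```

Lower most of the way (bottom now ≈ 60 mm).

```bash

python3 -m handwheel '[[0.03,[0.015,0,-0.001],[0,0,0]],[0.03,[0.015,0,0],[0,0,0]],[0.03,[0.008,0,0],[0,0,0]],[0.03,[0,0,0],[0,0,0]],[0.03,[0,0,0],[0,0,0]],[0.03,[0,0,0],[0,0,0]]]' 60
python3 d.py .528 .320 -.0055 -71.92
python3 - <<'E'
from h import *
save("scene","s19",(200,200,300,300),6)
print((proj([.5274,.3196,.016],"scene")[0]-200+.5)*6)
E
```

```text
t: 22.07
tool_pos: [0.5287, 0.3205, 0.0117]
tool_rot: [2.053, 0.327, -2.049]
contact_force: [0.1, 0.7, -2.8]
opening: 0.0341
t 22.07 pos [0.5287 0.3205 0.0117] yang -71.89 open 0.0341 F [ 0.1  0.7 -2.8] q [0.42 0.22 1.76 0.   1.16 1.68]
shift tool-now [0.0172 0.0002 0.0008] shift in target axes [0.0172 0.0002 0.0008] len 0.017205444133525434 turn deg [ 0.0276 -0.1282  0.0145]
[218.09157362 409.53552338]
```

View pics/s19.png

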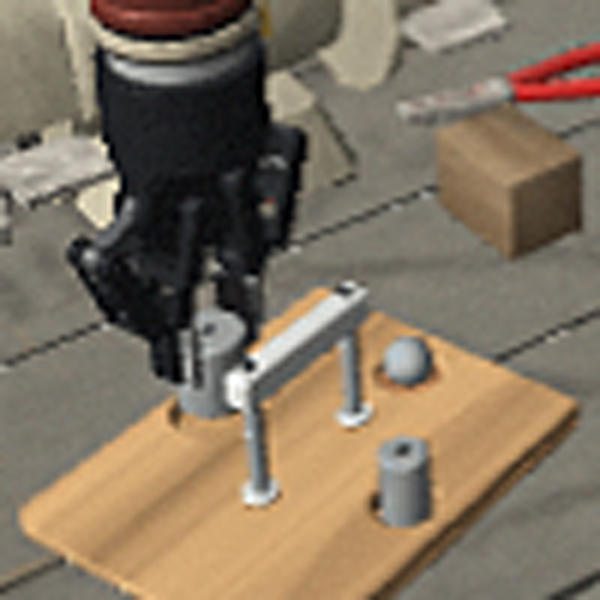

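```bash

python3 -m handwheel '[[0.03,[0.005,0,0],[0,0,0]],[0.03,[0.005,0,0],[0,0,0]],[0.03,[0.003,0,0],[0,0,0]],[0.03,[0,0,0],[0,0,0]]]' 60
python3 -m handwheel '[[0.03,[0.002,0,0],[0,0,0]],[0.03,[0.001,0,0],[0,0,0]],[0.03,[0,0,0],[0,0,0]]]' 60
python3 d.py .528 .320 -.0055 -71.92
```

```text
t: 22.45
tool_pos: [0.5268, 0.3195, -0.0041]
tool_rot: [2.048, 0.326, -2.053]
contact_force: [-0.5, 0.5, -4.6]
opening: 0.0341
t: 22.7
tool_pos: [0.5278, 0.32, -0.0052]
tool_rot: [2.051, 0.327, -2.051]
contact_force: [-2.8, -1.4, 1.7]
opening: 0.0337
t 22.7 pos [ 0.5278  0.32   -0.0052] yang -71.89 open 0.0337 F [-2.8 -1.4  1.7] q [ 0.42  0.24  1.77 -0.    1.13  1.68]
shift tool-now [ 0.0003  0.0001 -0.0001] shift in target axes [ 0.0003  0.0001 -0.0001] len 0.00035300222440128753 turn deg [ 0.0279  0.0107 -0.0055]
```

```bash

python3 -m handwheel '[[0.05,[0,0,0],[0,0,0]],[0.05,[0,0,0],[0,0,0]],[0.05,[0,0,0],[0,0,0]],[0.05,[-0.01,0,0],[0,0,0]],[0.05,[-0.02,0,0],[0,0,0]],[0.05,[-0.03,0,0],[0,0,0]],[0.05,[-0.035,0,0],[0,0,0]],[0.05,[-0.035,0,0],[-3,0,0]],[0.05,[0,0,0],[-7,0,0]],[0.05,[0,0,0],[-7,0,0]]]'
python3 -m handwheel '[[0.05,[0,0,0],[-7,0,0]],[0.05,[0,0,0],[-7,0,0]],[0.05,[0,0,0],[-7,0,0]],[0.05,[0,0,0],[-7,0,0]],[0.05,[0,0,0],[-7,0,0]],[0.05,[0,0,0],[-7,0,0]],[0.05,[0,0,0],[-7,0,0]],[0.05,[0,0,0],[-7,0,0]],[0.05,[0,0,0],[-7,0,0]],[0.05,[0,0,0],[-7,0,0]]]'
python3 d.py .4723 .3016 .10 18.08
python3 - <<'E'
from fit import *
np.set_printoptions(precision=4,suppress=True)
save("scene","s20",(190,190,320,320),5)
save("top","t6",(170,170,330,290),5)
ims={n:ctrl.get_image(n) for n in("top","scene")}
for S in(["scene"],["top","scene"]): print(S,fit({n:ims[n] for n in S},[.4723,.3016,.3155])[:2])
E
```

```text
t: 23.53
tool_pos: [0.5304, 0.3212, 0.1298]
tool_rot: [1.876, 0.598, -1.859]
contact_force: [0.1, 0.9, -1.0]
opening: 0.0502
t: 24.37
tool_pos: [0.528, 0.3201, 0.1253]
tool_rot: [1.009, 1.324, -1.007]
contact_force: [-0.3, 0.9, 0.8]
opening: 0.0503
t 24.37 pos [0.528  0.3201 0.1253] yang 15.45 open 0.0503 F [-0.3  0.9  0.8] q [0.42 0.09 1.7  0.   1.35 0.15]
shift tool-now [ 0.0252 -0.0587  0.003 ] shift in target axes [ 0.0253 -0.0587  0.0003] len 0.06396865559093597 turn deg [-2.6309 -0.0118 -0.0782]
['scene'] (array([0.4692, 0.3117, 0.3172]), np.float64(0.07390065575768488))
['top', 'scene'] (array([0.4725, 0.3014, 0.3162]), np.float64(0.13175991150071903))
  return _methods._mean(a, axis=axis, dtype=dtype,
  ret = ret.dtype.type(ret / rcount)
```

View pics/s20.png

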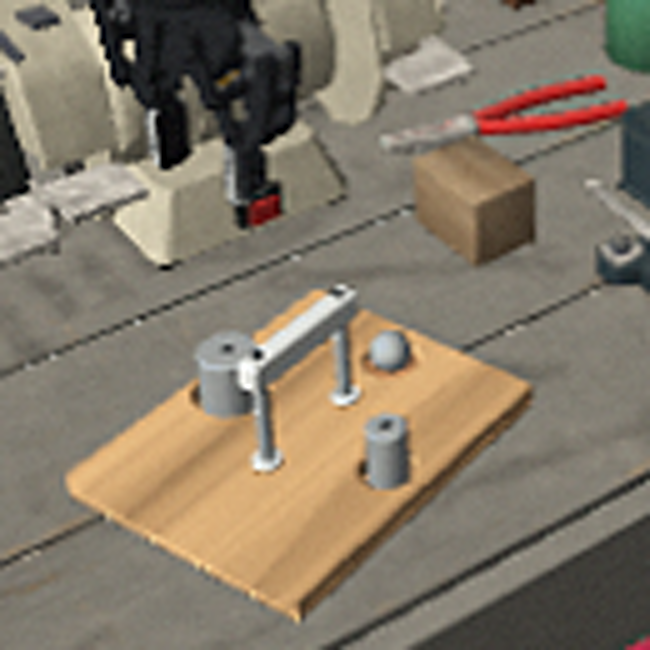

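View pics/t6.png

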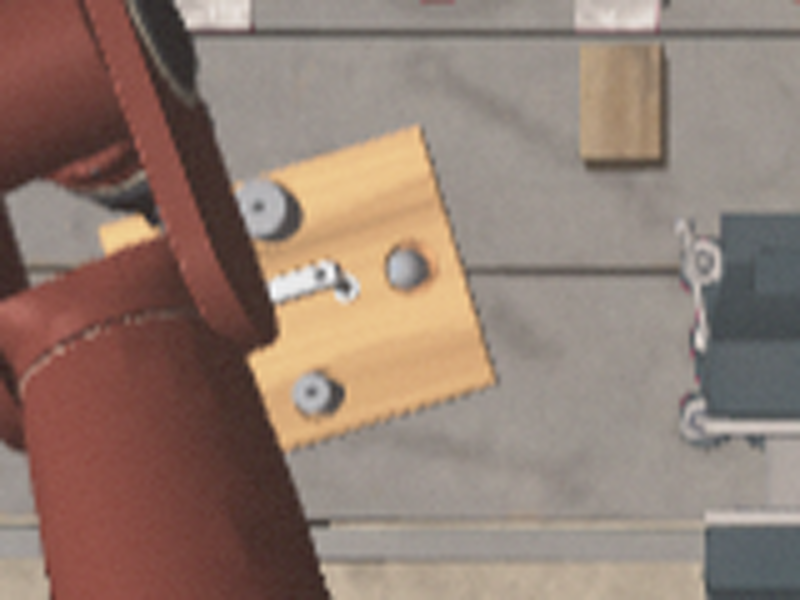

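```bash

python3 -m handwheel '[[0.05,[0,0,0],[-2.6,0,0]],[0.05,[0,-0.018,0],[0,0,0]],[0.05,[0,-0.02,0],[0,0,0]],[0.05,[0,-0.0205,0],[0,0,0]],[0.05,[0.02,0,0],[0,0,0]],[0.05,[0,0,0],[0,0,0]],[0.05,[0,0,0],[0,0,0]],[0.05,[0,0,0],[0,0,0]],[0.05,[0,0,0],[0,0,0]]]'
python3 d.py .4724 .3015 .036 18.1
python3 - <<'E'
from h import *
c=lambda u:(190+(u[0]+.5)/5-.5,190+(u[1]+.5)/5-.5)
print("L",onz(c((228,347)),"scene",.046),onz(c((228,347)),"scene",.056))
save("scene","s21",(190,190,320,320),5)
E
```

```text
t: 25.32
tool_pos: [0.473, 0.3025, 0.1053]
tool_rot: [0.98, 1.339, -0.978]
contact_force: [0.0, 0.9, 0.8]
opening: 0.0501
t 25.32 pos [0.473  0.3025 0.1053] yang 17.66 open 0.0501 F [0.  0.9 0.8] q [ 0.44 -0.02  1.85 -0.    1.31  0.13]
shift tool-now [ 0.0693 -0.001   0.0008] shift in target axes [ 0.0693 -0.0009  0.0008] len 0.06928087616778318 turn deg [-0.4443 -0.0092 -0.0863]
L [0.52914595 0.31790254 0.046     ] [0.5173582  0.32342624 0.056     ]
```

View pics/s21.png

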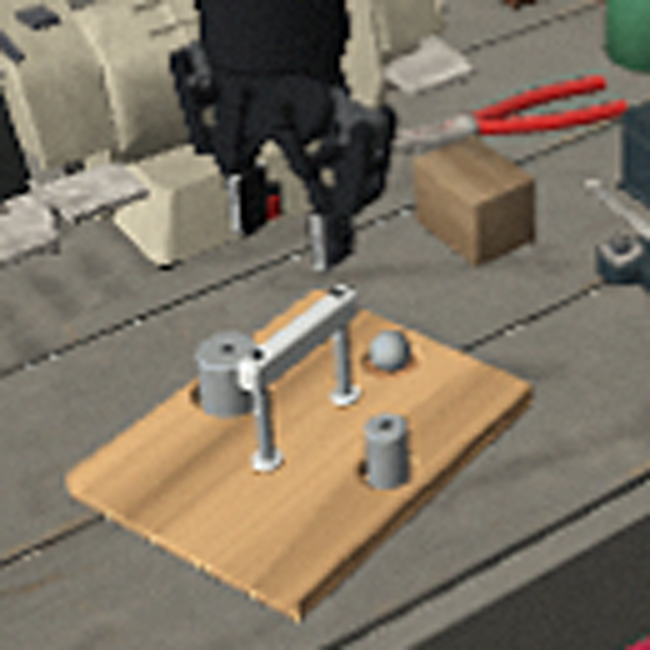

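```bash
python3 - <<'E'
from h import *
for z in (.1053,.113,.13,.14,.15):print(z,(proj([.473,.3025,z],"scene")[0]-190+.5)*5)
print((proj([.4724,.3015,.08],"scene")[0]-190+.5)*5,(proj([.4724,.3015,.089],"scene")[0]-190+.5)*5)
E
```

```text
0.1053 [295.31946617 300.97491596]
0.113 [294.37027223 289.45146302]
0.13 [292.25501241 263.70248413]
0.14 [290.99799965 248.35538946]
0.15 [289.73145715 232.85738897]
[300.55132928 338.08569585] [299.47168455 324.93530434]
```

```bash

python3 -m handwheel '[[0.05,[0.01,0,0],[-0.4,0,0]],[0.05,[0.015,-0.0005,0.0005],[0,0,0]],[0.05,[0.015,0,0],[0,0,0]],[0.05,[0.012,0,0],[0,0,0]],[0.05,[0.008,0,0],[0,0,0]],[0.05,[0.006,0,0],[0,0,0]],[0.05,[0,0,0],[0,0,0]],[0.05,[0,0,0],[0,0,0]],[0.05,[0,0,0],[0,0,0]]]'
python3 d.py .4724 .3015 .036 18.1
python3 - <<'E'
from h import *
im=ctrl.get_image("scene"); cv2.imwrite("pics/s22.png",cv2.resize(im[210:295,215:300],None,fx=7,fy=7,interpolation=cv2.INTER_CUBIC)[:,:,::-1])
E
```

```text
t: 26.12
tool_pos: [0.4723, 0.3019, 0.039]
tool_rot: [0.974, 1.342, -0.972]
contact_force: [0.2, -0.3, -0.1]
opening: 0.0499
t 26.12 pos [0.4723 0.3019 0.039 ] yang 18.11 open 0.0499 F [ 0.2 -0.3 -0.1] q [ 0.44  0.05  1.89 -0.    1.19  0.12]
shift tool-now [ 0.003  -0.0001  0.0004] shift in target axes [ 0.003  -0.0001  0.0004] len 0.003074526693769716 turn deg [ 0.0052 -0.0093 -0.0832]
```

View pics/s22.png

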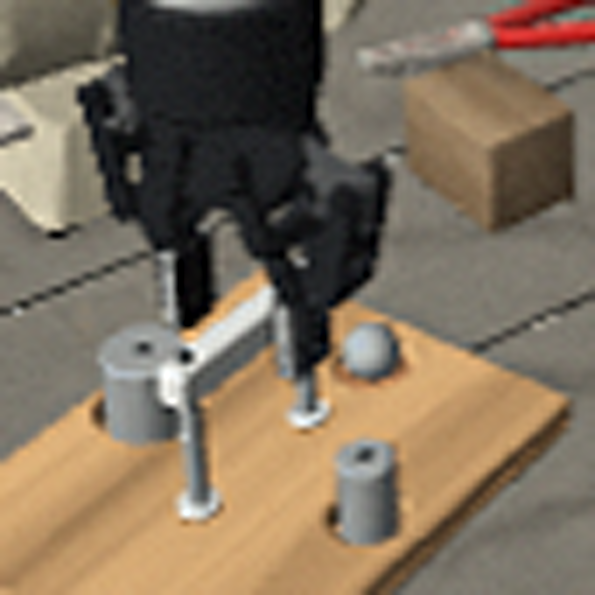

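```bash

python3 -m handwheel '[[0.05,[0.003,0,0],[0,0,0]],[0.05,[0.002,0,0],[0,0,0]],[0.03,[0,0,0],[0,0,0]],[0.02,[0,0,0],[0,0,0]],[0.01,[0,0,0],[0,0,0]],[0.005,[0,0,0],[0,0,0]],[0.005,[0,0,0],[0,0,0]]]' 100
python3 -m handwheel '[[0.005,[0,0,0],[0,0,0]],[0.005,[0,0,0],[0,0,0]]]' 100
python3 d.py .4724 .3015 .036 18.1
python3 - <<'E'
from h import *
im=ctrl.get_image("scene"); cv2.imwrite("pics/s23.png",cv2.resize(im[210:295,215:300],None,fx=7,fy=7,interpolation=cv2.INTER_CUBIC)[:,:,::-1])
E
```

```text
t: 26.75
tool_pos: [0.472, 0.3017, 0.0336]
tool_rot: [0.974, 1.342, -0.973]
contact_force: [0.7, 0.7, 1.4]
opening: 0.0119
t: 26.92
tool_pos: [0.472, 0.3017, 0.0336]
tool_rot: [0.974, 1.342, -0.973]
contact_force: [1.2, 0.1, 1.0]
opening: 0.0117
t 26.92 pos [0.472  0.3017 0.0336] yang 18.1 open 0.0117 F [1.2 0.1 1. ] q [ 0.44  0.06  1.9  -0.    1.18  0.12]
shift tool-now [-0.0024  0.0003  0.0003] shift in target axes [-0.0024  0.0003  0.0003] len 0.0024822894590257345 turn deg [ 0.0006 -0.0049 -0.0407]
```

View pics/s23.png

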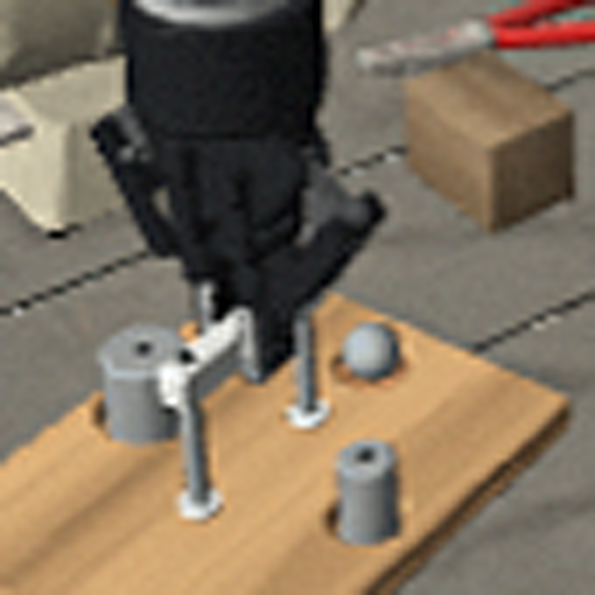

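```bash

python3 -m handwheel '[[0.005,[-0.001,0,0],[0,0,0]],[0.005,[-0.002,0,0],[0,0,0]],[0.005,[-0.003,0,0],[0,0,0]],[0.005,[-0.004,0,0],[0,0,0]],[0.005,[-0.004,0,0],[0,0,0]],[0.005,[-0.003,0,0],[0,0,0]],[0.005,[-0.002,0,0],[0,0,0]],[0.005,[-0.001,0,0],[0,0,0]],[0.005,[0,0,0],[0,0,0]]]' 110
python3 d.py .4724 .3015 .036 18.1
python3 - <<'E'
from h import *
save("scene","s24",(190,190,320,320),5)
print("stick",tri(dict(scene=(313,165),top=(374,131))), "cab",[onz((450,128),"top",z) for z in(.3,.5,.7)])
E
```

```text
t: 27.72
tool_pos: [0.4719, 0.3017, 0.0537]
tool_rot: [0.974, 1.342, -0.973]
contact_force: [-0.8, -0.2, -8.6]
opening: 0.012
t 27.72 pos [0.4719 0.3017 0.0537] yang 18.1 open 0.012 F [-0.8 -0.2 -8.6] q [0.44 0.03 1.89 0.   1.22 0.12]
shift tool-now [0.0177 0.0004 0.0003] shift in target axes [0.0177 0.0004 0.0003] len 0.01769122221962723 turn deg [ 0.0044 -0.0065 -0.0432]
stick [ 0.74326974 -0.13515841  0.14317735] cab [array([ 0.70193835, -0.30704849,  0.3       ]), array([ 0.63570145, -0.2551406 ,  0.5       ]), array([ 0.56946456, -0.20323272,  0.7       ])]
```

View pics/s24.png

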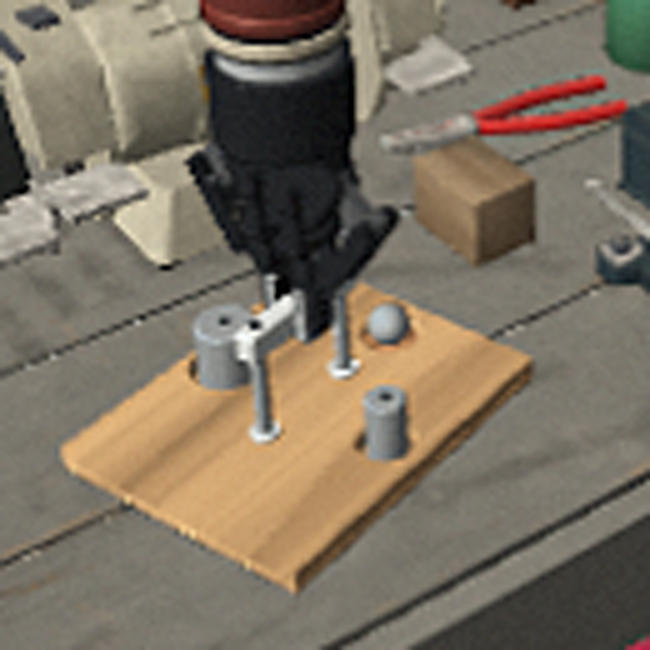

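```bash
python3 - <<'E'
from h import *
print("post base",onz((298,190),"scene",0), "top lower-left corner of cabinet ray", [onz((366,125),"top",z) for z in(0,.2,.4,.6)])
print("shelf lower edge corner tri", tri(dict(scene=(303,131),top=(372,127))))
E
```

```text
post base [ 0.82920646 -0.13200835  0.        ] top lower-left corner of cabinet ray [array([ 0.8117589 , -0.12048062,  0.        ]), array([ 0.74402303, -0.10644802,  0.2       ]), array([ 0.67628716, -0.09241542,  0.4       ]), array([ 0.60855129, -0.07838282,  0.6       ])]
shelf lower edge corner tri [ 0.72372409 -0.10046768  0.28615915]
```

```bash

python3 -m handwheel '[[0.005,[-0.003,0,0],[0,0,0]],[0.005,[-0.007,0,0],[0,0,0]],[0.005,[-0.011,0,0],[0,0,0]],[0.005,[-0.015,0,0],[0,0,0]],[0.005,[-0.018,0,0],[0,0,0]],[0.005,[-0.018,0,0],[0,0,0]],[0.005,[-0.018,0,0],[0,0,0]],[0.005,[-0.018,0,0],[0,0,0]],[0.005,[-0.018,0,0],[0,0,0]],[0.005,[-0.016,0,0],[0,0,0]]]' 110
python3 -m handwheel '[[0.005,[-0.013,0,0],[0,0,0]],[0.005,[-0.010,0,0],[0,0,0]],[0.005,[-0.006,0,0],[0,0,0]],[0.005,[-0.003,0,0],[0,0,0]],[0.005,[-0.001,0,0],[0,0,0]],[0.005,[0,0,0],[0,0,0]]]' 110
python3 d.py .588 -.164 .23 -60
python3 - <<'E'
from h import *
save("scene","s25",(170,130,330,290),4)
E
```

```text
t: 28.6
tool_pos: [0.472, 0.3017, 0.1979]
tool_rot: [0.975, 1.341, -0.972]
contact_force: [1.2, -1.0, -8.7]
opening: 0.012
t: 29.1
tool_pos: [0.4713, 0.3014, 0.2274]
tool_rot: [0.972, 1.343, -0.974]
contact_force: [-0.3, -0.3, -8.8]
opening: 0.0122
t 29.1 pos [0.4713 0.3014 0.2274] yang 18.1 open 0.0122 F [-0.3 -0.3 -8.8] q [ 0.44 -0.12  1.73  0.    1.53  0.12]
shift tool-now [-0.0025 -0.0337  0.4786] shift in target axes [-0.0026  0.4614  0.1316] len 0.4797990698226048 turn deg [78.1028  0.0599  0.059 ]
```

View pics/s25.png

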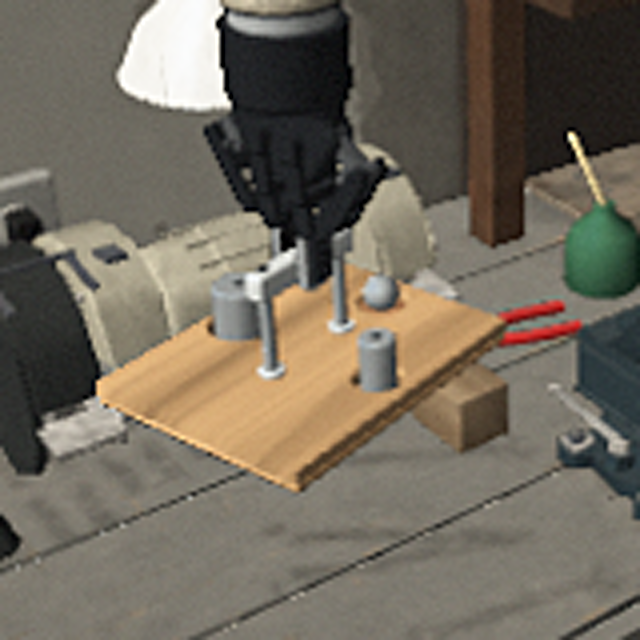

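```bash

python3 -m handwheel '[[0.005,[0,-0.0008,0.004],[0,0,0]],[0.005,[0,-0.0008,0.008],[0,0,0]],[0.005,[0,-0.0008,0.012],[0,0,0]],[0.005,[0,-0.0008,0.016],[0,0,0]],[0.005,[0,-0.0008,0.02],[0,0,0]],[0.005,[0,-0.0008,0.024],[0,0,0]],[0.005,[0,-0.0008,0.024],[0,0,0]],[0.005,[0,-0.0008,0.024],[0,0,0]],[0.005,[0,-0.0008,0.024],[0,0,0]],[0.005,[0,-0.0008,0.024],[0,0,0]]]' 110
python3 -m handwheel '[[0.005,[0,-0.0008,0.024],[0,0,0]],[0.005,[0,-0.0008,0.02],[0,0,0]],[0.005,[0,-0.0008,0.016],[0,0,0]],[0.005,[0,-0.0008,0.011],[0,0,0]],[0.005,[0,-0.0008,0.006],[0,0,0]],[0.005,[0,-0.0008,0.003],[0,0,0]],[0.005,[0,0,0],[0,0,0]]]' 110
python3 d.py .588 -.164 .23 -60
python3 - <<'E'
from h import *
save("top","t7",(200,150,400,300),4)
E
```

```text
t: 29.98
tool_pos: [0.5201, 0.1256, 0.2281]
tool_rot: [0.973, 1.342, -0.974]
contact_force: [-0.8, -0.2, -9.4]
opening: 0.0117
t: 30.57
tool_pos: [0.5401, 0.05, 0.2281]
tool_rot: [0.974, 1.342, -0.974]
contact_force: [-0.8, 0.6, -8.6]
opening: 0.0117
t 30.57 pos [0.5401 0.05   0.2281] yang 18.07 open 0.0117 F [-0.8  0.6 -8.6] q [-0.04 -0.16  1.77  0.    1.53 -0.36]
shift tool-now [-0.0019 -0.0209  0.2183] shift in target axes [-0.0019  0.2093  0.0655] len 0.21934890378987387 turn deg [78.0684  0.0023  0.0241]
```

View pics/t7.png

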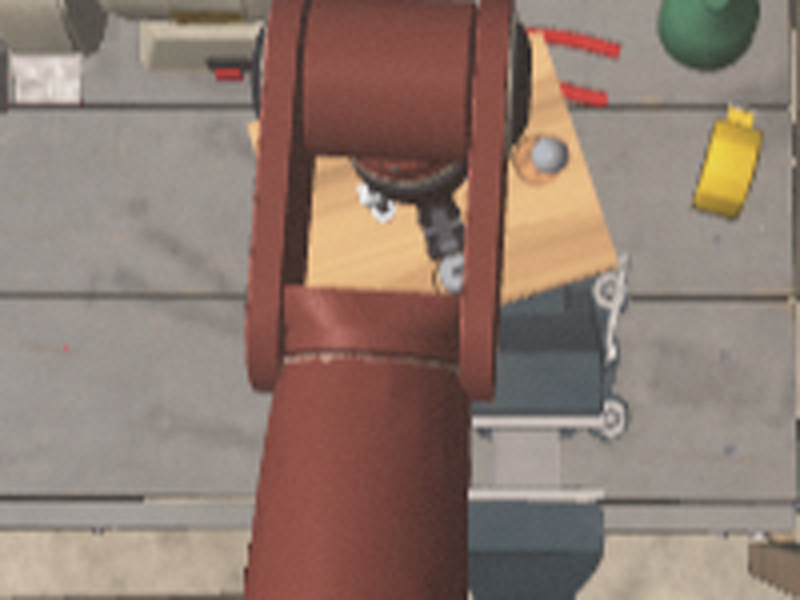

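```bash

python3 -m handwheel '[[0.005,[0,0,0],[1.5,0,0]],[0.005,[0,0,0],[3,0,0]],[0.005,[0,0,0],[4.5,0,0]],[0.005,[0,0,0],[6,0,0]],[0.005,[0,0,0],[6,0,0]],[0.005,[0,0,0],[6,0,0]],[0.005,[0,0,0],[6,0,0]],[0.005,[0,0,0],[6,0,0]],[0.005,[0,0,0],[6,0,0]],[0.005,[0,0,0],[6,0,0]]]' 110
python3 -m handwheel '[[0.005,[0,0,0],[6,0,0]],[0.005,[0,0,0],[6,0,0]],[0.005,[0,0,0],[6,0,0]],[0.005,[0,0,0],[4.5,0,0]],[0.005,[0,0,0],[3,0,0]],[0.005,[0,0,0],[1.6,0,0]],[0.005,[0,0,0],[0,0,0]],[0.005,[0,0,0],[0,0,0]]]' 110
python3 d.py .588 -.164 .23 -60
python3 - <<'E'
from h import *
save("top","t8",(200,130,400,280),4)
save("scene","s26",(180,80,430,280),3)
E
```

```text
t: 31.45
tool_pos: [0.5401, 0.0517, 0.2282]
tool_rot: [1.621, 0.879, -1.62]
contact_force: [0.2, 0.1, -8.7]
opening: 0.0119
t: 32.12
tool_pos: [0.5402, 0.0513, 0.2283]
tool_rot: [1.926, 0.519, -1.925]
contact_force: [0.2, 0.2, -8.7]
opening: 0.0119
t 32.12 pos [0.5402 0.0513 0.2283] yang -59.88 open 0.0119 F [ 0.2  0.2 -8.7] q [-0.04 -0.16  1.77  0.    1.53  1.  ]
shift tool-now [-0.0018  0.2103  0.0667] shift in target axes [-0.0017  0.2104  0.0663] len 0.22059981455556965 turn deg [ 0.1248 -0.0215  0.0185]
```

View pics/t8.png

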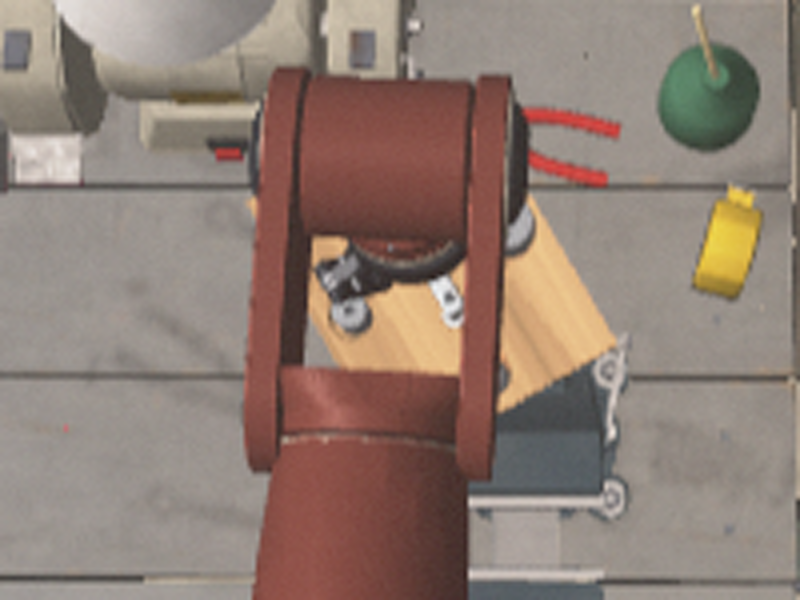

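View pics/s26.png

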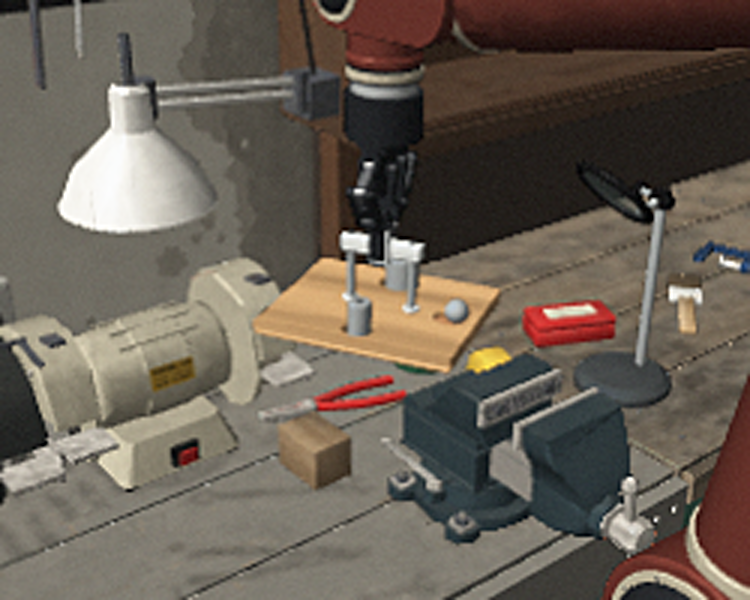

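```bash
cat > mag2.py <<'E'
from h import *
p=[.5089,-.3199,-.1342]
import sys
if len(sys.argv)>1: p=list(map(float,sys.argv[1:4]))
def model(p,z=.268,r=.0545,n=72):
    x,y,th=p[:3]; f=np.array([-np.sin(th),np.cos(th),0]); rt=np.array([np.cos(th),np.sin(th),0]); up=(f+[0,0,1])/np.sqrt(2)
    a=np.linspace(0,2*np.pi,n,endpoint=False); c=np.array([x,y,0])+.05*f+[0,0,z]
    return c+r*(np.cos(a)[:,None]*rt+np.sin(a)[:,None]*up),c,f
def draw(img,ox,oy,s,n):
    def d(P,col,r=1):
        for q in proj(P,n): cv2.circle(img,(int((q[0]-ox+.5)*s),int((q[1]-oy+.5)*s)),r,col,-1)
    f=model(p)[2]; d(model(p)[0],(0,255,0))
    a=np.linspace(0,6.28,60)
    d(np.c_[p[0]+.062*np.cos(a),p[1]+.062*np.sin(a),0*a],(255,0,255))
    d([np.r_[p[:2]-.028*f[:2],z] for z in(0.02,.1,.2,.26)],(0,255,255),2)
    d([model(p)[1]+np.r_[.0707*f[:2],-.0707]],(0,0,255),2)
if __name__=="__main__":
    t=ctrl.get_image("top");s=ctrl.get_image("scene"); np.save("top1.npy",t);np.save("scene1.npy",s)
    A=cv2.resize(t[175:255,395:475],(400,400),interpolation=cv2.INTER_CUBIC)[:,:,::-1].copy();draw(A,395,175,5,"top")
    B=cv2.resize(s[125:225,345:445],(400,400),interpolation=cv2.INTER_CUBIC)[:,:,::-1].copy();draw(B,345,125,4,"scene")
    cv2.imwrite("pics/mag.png",np.hstack([A,B]))
    for n in("top","scene"):
        for k in("lens_centre","magnifier"): print(n,k,[(np.round(d["centre"][::-1],1),round(d["score"],2)) for d in ctrl.tip_of(k,n)])
        print(n,"model lens",proj(model(p)[1],n),"foot",proj([p[0],p[1],0],n))
E
python3 mag2.py
```

```text
top lens_centre [(array([434.4, 197.4]), 0.57)]
top magnifier [(array([431.2, 218.4]), 0.91)]
top model lens [[434.507354   204.24540667]] foot [[431.92366907 219.92399178]]
scene lens_centre [(array([383.7, 144.5]), 0.62)]
scene magnifier [(array([386.2, 207.1]), 0.93), (array([297.2, 183.7]), 0.22)]
scene model lens [[384.71537385 143.88778602]] foot [[387.19407324 207.29409109]]
```

View pics/mag.png

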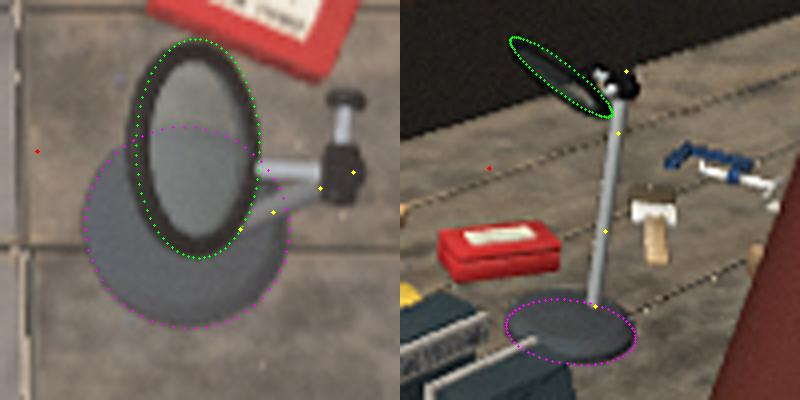

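```bash
sed -i 's/0\*a\],(255,0,255)/0*a+.014],(255,0,255)/; s/cv2.resize(t\[175:255,395:475\],(400,400)/cv2.resize(t[175:255,395:475],(400,400)/' mag2.py; python3 mag2.py .5080 -.3178 -.125 >/dev/null
```

```text
(no output)
```

View pics/mag.png

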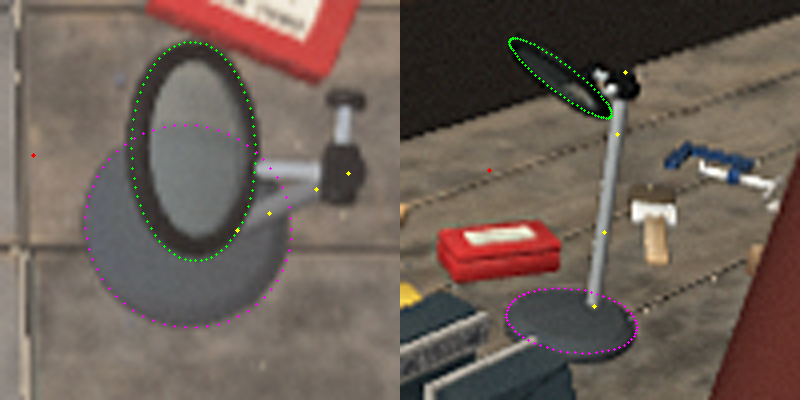

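```bash

python3 -m handwheel '[[0.005,[0,0.003,0.0009],[0,0,0]],[0.005,[0,0.007,0.0022],[0,0,0]],[0.005,[0,0.011,0.0034],[0,0,0]],[0.005,[0,0.015,0.0047],[0,0,0]],[0.005,[0,0.018,0.0056],[0,0,0]],[0.005,[0,0.018,0.0056],[0,0,0]],[0.005,[0,0.018,0.0056],[0,0,0]],[0.005,[0,0.018,0.0056],[0,0,0]],[0.005,[0,0.018,0.0056],[0,0,0]],[0.005,[0,0.015,0.0047],[0,0,0]]]' 110
python3 -m handwheel '[[0.005,[0,0.012,0.0037],[0,0,0]],[0.005,[0,0.009,0.0028],[0,0,0]],[0.005,[0,0.006,0.0019],[0,0,0]],[0.005,[0,0.003,0.0009],[0,0,0]],[0.005,[0,0.001,0.0003],[0,0,0]],[0.005,[0,0,0],[0,0,0]],[0.005,[0,0,0],[0,0,0]]]' 110
python3 d.py .589 -.1616 .206 -60
python3 - <<'E'
from h import *
save("top","t9",(330,130,490,250),5)
save("scene","s27",(280,50,480,250),3)
E
```

```text
t: 33.65
tool_pos: [0.5729, -0.0962, 0.2281]
tool_rot: [1.927, 0.514, -1.928]
contact_force: [0.5, -0.1, -8.5]
opening: 0.0117
t: 34.23
tool_pos: [0.5799, -0.1245, 0.2282]
tool_rot: [1.927, 0.518, -1.927]
contact_force: [-0.2, 0.5, -8.9]
opening: 0.012
t 34.23 pos [ 0.5799 -0.1245  0.2282] yang -59.95 open 0.012 F [-0.2  0.5 -8.9] q [-0.34 -0.04  1.66  0.    1.52  0.71]
shift tool-now [0.0222 0.0366 0.0107] shift in target axes [0.0222 0.0366 0.0107] len 0.044150206453378346 turn deg [ 0.0494 -0.0086  0.0273]
```

View pics/t9.png

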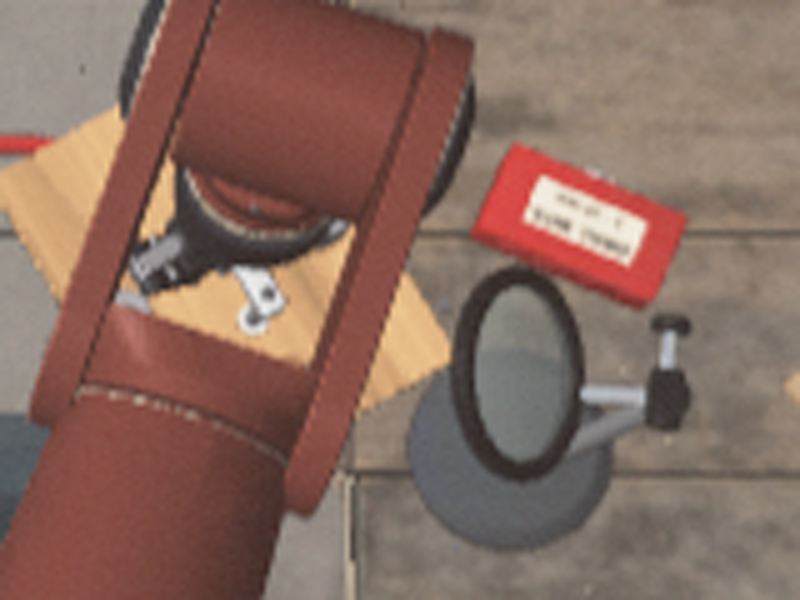

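View pics/s27.png

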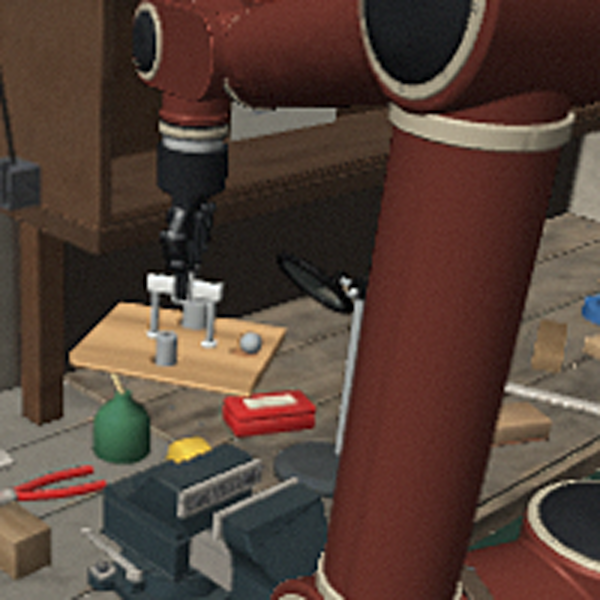

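```bash

python3 -m handwheel '[[0.005,[0.0011,0.0018,0.0005],[0,0,0]],[0.005,[0.0022,0.0037,0.0011],[0,0,0]],[0.005,[0.0033,0.0055,0.0016],[0,0,0]],[0.005,[0.0044,0.0073,0.0021],[0,0,0]],[0.005,[0.0044,0.0073,0.0021],[0,0,0]],[0.005,[0.0033,0.0055,0.0016],[0,0,0]],[0.005,[0.0022,0.0037,0.0011],[0,0,0]],[0.005,[0.0011,0.0018,0.0005],[0,0,0]],[0.005,[0,0,0],[0,0,0]],[0.005,[0,0,0],[0,0,0]]]' 110
python3 -m handwheel '[[0.005,[0,0,0],[0,0,0]],[0.005,[0,0,0],[0,0,0]],[0.005,[0,0,0],[0,0,0]]]'
python3 d.py .589 -.1616 .206 -60
python3 - <<'E'
from h import *
save("top","t10",(330,130,490,250),5)
save("scene","s28",(300,110,420,210),6)
for n in("top","scene"): print(n,[(np.round(d["centre"][::-1],1),round(d["score"],2)) for d in ctrl.tip_of("ball_center",n)])
for P in([.525,-.1986,.197],): print(proj(P,"scene"),(proj(P,"scene")[0]-[300,110]+.5)*6,(proj(P,"top")[0]-[330,130]+.5)*5)
E
```

```text
t: 35.17
tool_pos: [0.5891, -0.1622, 0.2062]
tool_rot: [1.927, 0.517, -1.927]
contact_force: [1.3, 0.9, -8.3]
opening: 0.0123
t: 35.42
tool_pos: [0.5892, -0.162, 0.2066]
tool_rot: [1.927, 0.516, -1.926]
contact_force: [0.6, -0.4, -8.9]
opening: 0.0119
t 35.42 pos [ 0.5892 -0.162   0.2066] yang -59.97 open 0.0119 F [ 0.6 -0.4 -8.9] q [-0.39  0.02  1.64  0.    1.49  0.66]
shift tool-now [ 0.0006 -0.0005  0.    ] shift in target axes [ 0.0006 -0.0005  0.    ] len 0.0007396319659874494 turn deg [ 0.0266 -0.0254 -0.0215]
top []
scene [(array([368.8, 168.6]), 0.44)]
[[366.57762064 166.86113003]] [402.46572382 344.16678018] [359.2759529  376.45850234]
```

View pics/t10.png

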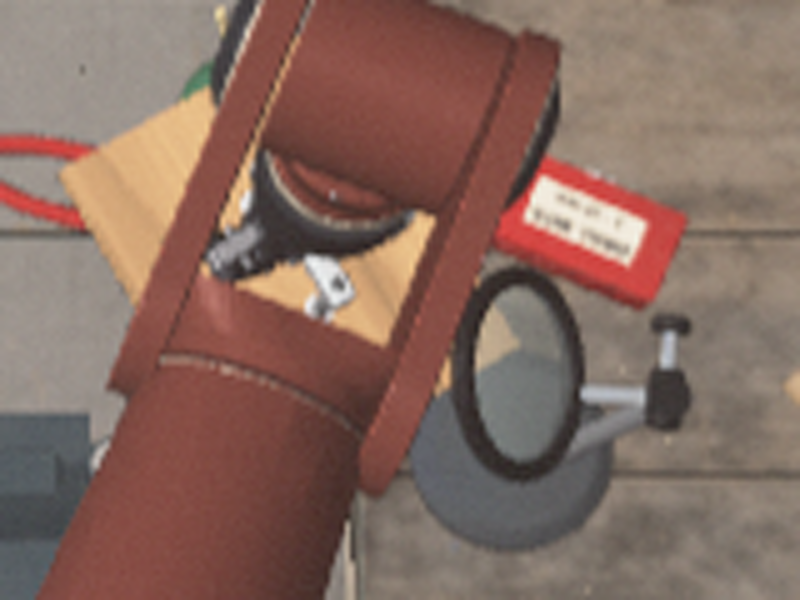

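View pics/s28.png

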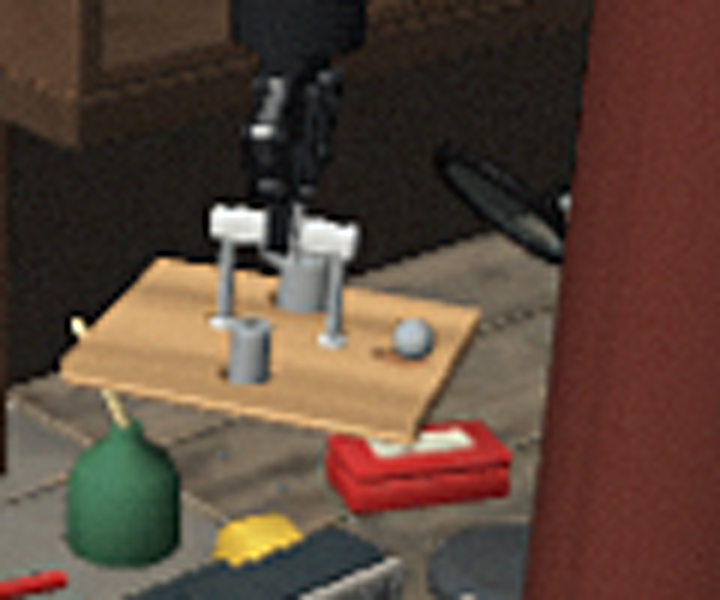

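```bash
cat > pnp.py <<'E'
from fit import *
np.set_printoptions(precision=4,suppress=True)
# 6-dof edge fit in the scene camera, starting from the expected pose
def out6(p):
    P=outline([0,0,0],.016); return R.from_rotvec(p[3:]).apply(P)+p[:3]
def meas(p,im,n,w):
    uv=proj(out6(p),n); m=25; v0=(im[:,:,0].astype(np.float32)-im[:,:,2]); pts=[]
    for e in range(4):
        q=uv[e*m:(e+1)*m]; t=q[-1]-q[0]; t/=np.linalg.norm(t); nn=np.array([-t[1],t[0]])
        if nn@(q.mean(0)-uv.mean(0))<0: nn=-nn
        s=np.arange(-w,w+.01,.1)
        v=cv2.remap(v0,(q[:,None,0]+s*nn[0]).astype(np.float32),(q[:,None,1]+s*nn[1]).astype(np.float32),cv2.INTER_LINEAR)
        g=-np.gradient(cv2.GaussianBlur(v,(0,0),4),axis=1); i=g.argmax(1); ok=(g.max(1)>1)&(i>2)&(i<len(s)-3)
        for k in np.where(ok)[0]: pts.append((e*m+k,s[i[k]],nn[0],nn[1]))
    return np.array(pts)
def fit6(im,p0,n="scene"):
    p=np.array(p0,float)
    for j in range(8):
        M=meas(p,im,n,3. if j<3 else 1.5); b=proj(out6(p),n); I=M[:,0].astype(int)
        f=lambda q:np.r_[((proj(out6(q),n)-b)[I]*M[:,2:]).sum(1)-M[:,1]]
        p=least_squares(f,p,loss="soft_l1",f_scale=.2,x_scale=[.01]*3+[.05]*3).x
    return p,np.bincount(I//25,minlength=4),np.abs(f(p)).mean()
def corners(n,uvs,p0):
    K,D,r,t=cam(n)
if __name__=="__main__":
    im=ctrl.get_image("scene")
    p,cnt,e=fit6(im,[.589,-.162,.1725,0,0,np.radians(-60)])
    Rm=R.from_rotvec(p[3:]).as_matrix(); print("pos",p[:3],"edges",cnt,e,"tilt: local x slope deg",np.degrees(np.arcsin(Rm[2,0])),"local y slope",np.degrees(np.arcsin(Rm[2,1])),"yaw",np.degrees(np.arctan2(Rm[1,0],Rm[0,0])))
    im0=np.load("scene0.npy"); p,cnt,e=fit6(im0,[.4724,.3015,0,0,0,.3155]); Rm=R.from_rotvec(p[3:]).as_matrix(); print("start check",p[:3],cnt,e,np.degrees(Rm[2,:2]))
    b=(300+(413+.5)/6-.5,110+(339+.5)/6-.5); print("ball z.197",onz(b,"scene",.197))
E
python3 pnp.py
```

```text
pos [ 0.5825 -0.1564  0.1788] edges [25 25  0 25] 0.015451481697551351 tilt: local x slope deg -0.7911978146051463 local y slope -0.12701686445258015 yaw -59.92591184423159
start check [0.4512 0.3165 0.0185] [25 25 25 25] 0.06291890560495701 [-1.5757 -1.6906]
ball z.197 [ 0.5258 -0.2085  0.197 ]
```

```bash
python3 - <<'E'
from h import *
np.set_printoptions(precision=4,suppress=True)
for dz in(0,.006):
  for sx in(1,-1):
    for sy in(1,-1):
      P=R.from_euler("z",-60,degrees=True).apply([sx*.083,sy*.103,.016+dz])+[.5892,-.162,.1732]
      print(dz,sx,sy,(proj(P,"top")[0]-[330,130]+.5)*5,(proj(P,"scene")[0]-[300,110]+.5)*6)
for l in([0,-.075],[-.001,-.0785],[0,-.082]):
  P=R.from_euler("z",-60,degrees=True).apply([*l,.0245])+[.5892,-.162,.1732];print(l,P,(proj(P,"scene")[0]-[300,110]+.5)*6)
E
```

```text
0 1 1 [320.7157  26.1466] [159.3227 258.9971]
0 1 -1 [519.9762 348.5944] [481.724  311.6436]
0 -1 1 [ 57.3434 174.1286] [ 62.4175 360.5011]
0 -1 -1 [251.5452 502.4159] [416.7842 423.9313]
0.006 1 1 [322.1269  22.7818] [159.6419 250.0977]
0.006 1 -1 [522.398  346.7293] [482.7187 302.4665]
0.006 -1 1 [ 57.4943 171.455 ] [ 62.5594 350.8563]
0.006 -1 -1 [252.6577 501.2969] [417.7514 413.963 ]
[0, -0.075] [ 0.5242 -0.1995  0.1977] [404.606  343.1031]
[-0.001, -0.0785] [ 0.5207 -0.2004  0.1977] [410.1354 344.7705]
[0, -0.082] [ 0.5182 -0.203   0.1977] [416.5048 345.1193]
```

```bash

python3 -m handwheel '[[0.005,[0,-0.0004,-0.0002],[0,0,0]],[0.005,[0,-0.0007,-0.0004],[0,0,0]],[0.005,[0,-0.001,-0.0006],[0,0,0]],[0.005,[0,-0.0011,-0.0007],[0,0,0]],[0.005,[0,-0.0011,-0.0007],[0,0,0]],[0.005,[0,-0.0011,-0.0007],[0,0,0]],[0.005,[0,-0.001,-0.0006],[0,0,0]],[0.005,[0,-0.0007,-0.0004],[0,0,0]],[0.005,[0,-0.0004,-0.0002],[0,0,0]],[0.005,[0,0,0],[0,0,0]]]' 110
python3 -m handwheel '[[0.005,[0,0,0],[0,0,0]],[0.005,[0,0,0],[0,0,0]],[0.005,[0,0,0],[0,0,0]],[0.005,[0,0,0],[0,0,0]],[0.005,[0,0,0],[0,0,0]],[0.005,[0,0,0],[0,0,0]]]'
python3 d.py .589 -.1616 .206 -60
cat > ball.py <<'E'
from h import *
np.set_printoptions(precision=4,suppress=True)
import sys
s=ctrl.get_image("scene")
v=cv2.resize(s[150:190,340:400],None,fx=12,fy=12,interpolation=cv2.INTER_CUBIC)[:,:,::-1].copy()
q=(proj([.525,-.1986,.197],"scene")[0]-[340,150]+.5)*12; cv2.circle(v,tuple(map(int,q)),4,(0,0,255),-1)
cv2.imwrite("pics/%s.png"%sys.argv[1],v)
for d in ctrl.silhouettes("ball_center","scene")[:2]: print(d["box"],d["score"],d["mask"].sum())
for d in ctrl.tip_of("ball_center","scene")[:2]: print(d, onz(d["centre"][::-1],"scene",.197))
E
python3 ball.py b1
```

```text
t: 36.5
tool_pos: [0.5892, -0.1534, 0.2062]
tool_rot: [1.927, 0.516, -1.927]
contact_force: [0.2, 0.8, -8.2]
opening: 0.0118
t: 37.0
tool_pos: [0.5892, -0.1535, 0.2062]
tool_rot: [1.927, 0.516, -1.927]
contact_force: [0.9, 0.2, -9.4]
opening: 0.0119
t 37.0 pos [ 0.5892 -0.1535  0.2062] yang -60.0 open 0.0119 F [ 0.9  0.2 -9.4] q [-0.38  0.01  1.64  0.    1.49  0.67]
shift tool-now [0.0002 0.0069 0.0043] shift in target axes [0.0002 0.0069 0.0043] len 0.008096006017053584 turn deg [ 0.0004 -0.0003  0.0002]
[365.8, 165.8, 3.5, 2.7] 0.48 31
[344.5, 199.6, 11.2, 6.1] 0.39 37
{'centre': [167.5, 363.3], 'score': 0.53} [ 0.528  -0.1856  0.197 ]
```

View pics/b1.png

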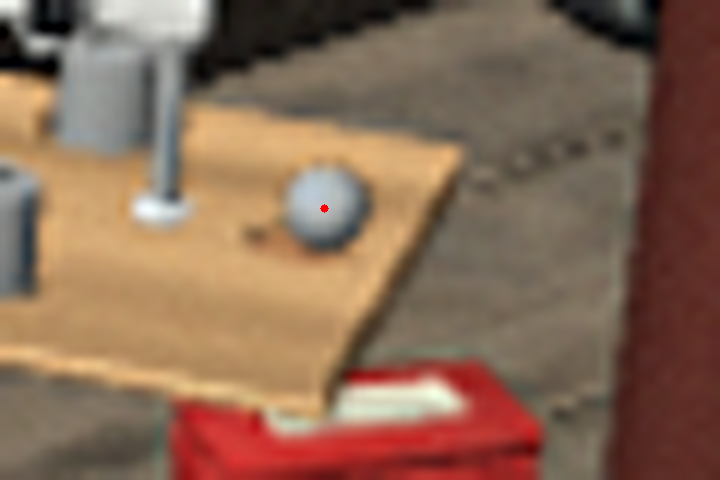

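```bash
python3 -m handwheel '[[0.005,[0,0,0],[0,0,0]],[0.005,[0,0,0],[0,0,0]],[0.005,[0,0,0],[0,0,0]],[0.005,[0,0,0],[0,0,0]],[0.005,[0,0,0],[0,0,0]],[0.005,[0,0,0],[0,0,0]]]'
python3 ball.py b2; python3 pnp.py
python3 - <<'E'
from h import *
a=cv2.imread("pics/b1.png").astype(int);b=cv2.imread("pics/b2.png").astype(int);print("diff",np.abs(a-b)[100:300,250:400].mean())
save("scene","s30",(220,50,420,250),3)
t=ctrl.get_image("top");t0=np.load("top1.npy");print("magnifier diff",np.abs(t.astype(int)-t0)[178:250,440:475].mean())
E
```

```text
t: 37.65
tool_pos: [0.5892, -0.1535, 0.2062]
tool_rot: [1.927, 0.516, -1.927]
contact_force: [-0.1, 0.6, -9.6]
opening: 0.0116
{'centre': [171.4, 366.7], 'score': 0.58} [ 0.4988 -0.172   0.197 ]
pos [ 0.583  -0.1473  0.1774] edges [25 25  0 25] 0.019089794235807638 tilt: local x slope deg 0.14481886569813734 local y slope -0.19302044081568331 yaw -60.34497166087623
start check [0.4512 0.3165 0.0185] [25 25 25 25] 0.06291890560495701 [-1.5757 -1.6906]
ball z.197 [ 0.5258 -0.2085  0.197 ]
diff 1.6051444444444445
magnifier diff 1.825925925925926
```

View pics/s30.png

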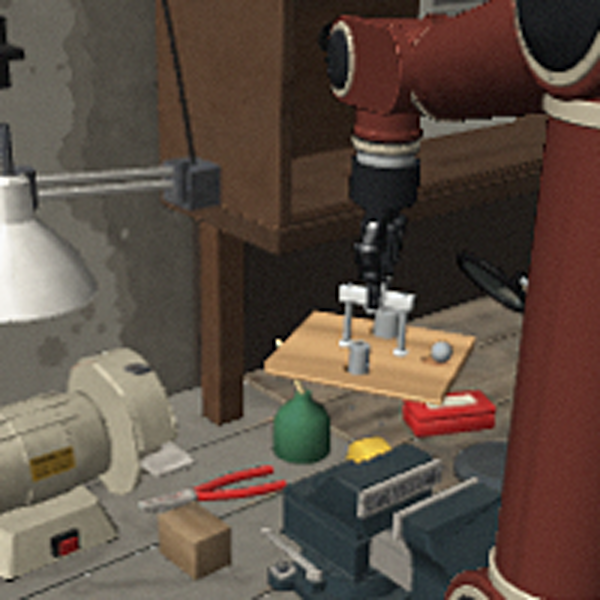

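View pics/b2.png

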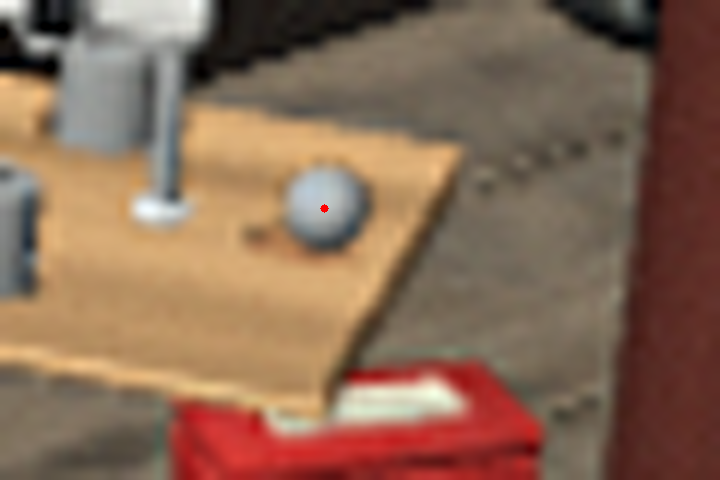

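```bash
python3 -c "
from station import ctrl
print(ctrl.finish_job()); o=ctrl.get_obs(); print(o['t'],o['tool_pos'],o['contact_force'],o['opening'])"
```

```text
the job is handed in; nothing more can be done
None
the job is handed in; nothing more can be done
```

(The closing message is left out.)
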